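# Level the print bed with its wedge and lock it

## Task

Level the tilting print bed for the next job: turn the black wing knob of the wedge lock fully anticlockwise to its stop to open the lock, then slide the steel wedge, thin end first, along the guide under the free end of the bed until the bed's black pointer is level with the red mark on the height post, then turn the knob fully clockwise to its stop to lock the wedge there. Leave the red mark and the other things on the bench where they are.

Things in the scene. Friction and masses are not known exactly. Their poses are not given: they have to be found in the camera images.
- station: Levelling station, screwed down, may stand turned: grey base plate, x -100 to +105, y -185 to +130, z 0 to 12 mm, with a hinged aluminium bed that carries an orange print nest. Origin on the bench, z up. Bed: 140 mm wide, hinged along x at y = +115, z = 30 mm; free edge at y = -100 mm, top 34 mm above the bench when down. Nest: from y = -75 mm onwards, up to z = 80 mm, higher when lifted
- bed_rail (a point): Underside of the steel rail below the bed's free end (station y = -85 mm, 90 mm long along x). Bed down: 20 mm above the bench, 8 mm above the base plate. The wedge goes under it and lifts it; the bed falls back by its own weight, about 4 N here
- guide (a point): Middle of the wedge's guide, on the base plate's top (z = 12 mm) at station x = 0, y = -140 mm; same axes. The wedge slides on the plate towards +y, thin end first. Fence on the -x side: inner face 23.5 mm off, station y -100 to -185 mm, 14 mm high. Brass shoe on the +x side: y -120 to -160 mm, 23.5 mm off when open, 16 mm when locked, pressing the wedge on the fence
- lock_housing (a point): Centre of the top of the dark lock housing (68 x 62 mm) under the knob: station x = 66, y = -140, z = 44 mm
- wedge: Loose steel levelling wedge with an orange grip tab, 40 mm wide (x), 160 mm long (y), about 0.16 kg. Origin on its underside at mid-length. Thin end (4 mm thick) at y = +80 mm; the top rises evenly to 22 mm at y = -30 mm and runs level to the thick end at y = -80 mm. Tab: y -76 to -64, z 22 to 57 mm, 40 mm wide. Left under the bed, it stays by friction
- wedge_tab (a point): Grip point in the wedge's tab, at wedge x = 0, y = -70, z = 45 mm; axes as the wedge's. The tab is 12 mm thick along y
- lock_knob (a joint): Angle of the lock's knob, rad: 0 at the open stop (fully anticlockwise seen from above), 2.2 at the locked stop (fully clockwise). Found between 1.6 and 2.05: the shoe then leaves the wedge under 2 mm of play. Stays where it is left; about 0.15 N m to turn. Its cam moves the shoe 3.3 mm per rad
- knob_grip (a point): Grip point of the black wing knob, on its vertical axis, 72 mm above the bench. x runs along the wing, towards its white line, and turns with it. Wing: 44 mm long, 12 mm thick, z 49 to 81 mm; the disc below it is 38 mm across, up to z = 53 mm
- bed_pointer (a point): Tip of the black pointer at the bed's free end: station x = -86, y = -107, z = 30 mm when the bed is down. Rises with the bed, 1.1 times as far as the rail
- red_mark (a point): Tip of the red mark on the height post (aluminium, at station x = -86, y = -119 mm, top 64 mm above the bench). 5 to 10 mm above the pointer's height when the bed is down
- tub: Bystander: black ink tub, 55 mm across, 51 mm tall; origin at the centre of its underside
- hexkey: Bystander: bent steel hex key, 42 x 111 mm, 7 mm thick; origin at the centre of its underside
- shell: Bystander: black moulded half-round handle shell, 88 x 49 x 25 mm; origin at the centre of its underside
- cap: Bystander: cream domed cap, 62 mm across, 28 mm tall; origin at the centre of its underside
Things that resemble listed ones, but are neither listed nor needed, are in the scene too. What is meant by the wedge is not blue, and is the larger of those in its own colour.

How it is judged (in metres and radians):
On the way, in this order (a step that is already met when the one before it is completed fails the run):
1. the knob is turned fully anticlockwise to the open stop (value of joint lock_knob below 0.08 rad), for 0.2 s.
2. the wedge lies in the guide under the bed and the pointer is level with the red mark (z of bed_pointer in the frame of red_mark between -0.002 and 0.002 m and y of wedge in the frame of station above -0.165 m and x of wedge in the frame of station between -0.012 and 0.012 m), for 0.2 s.
3. the knob is turned fully clockwise to the locked stop (value of joint lock_knob above 2.12 rad), for 0.2 s.
At the end, for the whole second after the job is handed in: The knob is at its locked stop (within 0.08 rad), the bed's pointer is within 2 mm of the height of the red mark, the wedge lies still in the guide under the bed (all of step 2 and value of joint lock_knob above 2.12 rad and linear speed of wedge below 0.01 m/s); the robot touches nothing.
It fails at once if tub moved by more than 25 mm (distance of tub from where it was at the start of the episode above 0.025 m).
It fails at once if hexkey moved by more than 25 mm (distance of hexkey from where it was at the start of the episode above 0.025 m).
It fails at once if shell moved by more than 25 mm (distance of shell from where it was at the start of the episode above 0.025 m).
It fails at once if cap moved by more than 25 mm (distance of cap from where it was at the start of the episode above 0.025 m).
It fails at once if the red mark or its post moved by more than 2.5 mm (distance of red_mark from where it was at the start of the episode above 0.0025 m).
It also fails if it takes over 72 s, if anything falls off the work surface, if the arm or the gripper's body presses on something with over 40 N, if the wrist force passes 120 N, or if a joint passes its speed limit or range.

## Robot

A 6-joint arm with a two-finger parallel gripper is mounted at the origin on a cart in front of the work surface, level with it; the furniture and walls round the work are solid. World frame = base frame: x ahead of the robot, y to its left, z up, the work surface at z = 0. Lengths are in m, angles in degrees, forces in N, time in s.
With the tool pointing down it reaches from about 0.4 to 0.925 m from the base axis. Payload 12.5 kg.
Tool frame: the origin (TCP) lies between the finger pads; the fingertips stand ctrl.nose_length ahead of it and the grasp point (between the pads) lies 2 mm behind it (ctrl.nose_length is the distance from the TCP to the fingertips, in m); z points along the fingers, y is the line along which they close (so a half turn about z gives the same grasp; the last joint's range is limited). The gripper opens to 95 mm and grips with 3 to 60 N. Pads are 20 mm wide; open, the fingers measure 119 mm over their backs; the gripper's body (75 mm by 180 mm) begins 59 mm behind the grasp point.
Start: joints at [-71.081, 28.126, 89.318, -0, 62.55, -6.05], TCP at [0.264, -0.567, 0.232] pointing down, gripper open.
Joint ranges: [-177.58, 177.58], [-47.91, 125.51], [2.72, 160], [-65.01, 245.01], [3.68, 167.84], [-153.87, 153.87]. Speed limits (degrees/s): [127.2, 127.2, 159.86, 180, 180, 180].

## Interface

Orientations are given as [roll, pitch, yaw] about the fixed x, y, z axes, in that order (R = Rz(yaw) Ry(pitch) Rx(roll)).
In Python, from rig import ctrl, read_camera, sign_off gives the robot as it stands.
- The arm moves only by the tool move_arm, never from a script. Its argument "motion" is a list that holds one entry, the list of rows, each a list of 4 numbers: the shift along the tool's x, y, z in mm, then the turn about the tool's z in degrees. In form: [[[dx, dy, dz, roll], ...]]. A call has 1 to 5 rows; each row shifts and turns the commanded pose from where the row before left it, along the tool's axes as they then stand; what a row does not reach is not made up. A row lasts 1/10 s, in which the tool goes at most 50 mm and 8.59 degrees, less where a joint would pass 70% of its speed; a pose out of reach is approached as far as the arm can. A call with a gripper value outside its range is refused whole. "fingers" is the opening, from -1 (shut) to 1 (fully open), set as the call begins (left out, the last holds). The fingers move at their own pace and stop on an object; the grip force is fixed at half the most. Time passes only in rows, so rows that do not move let the fingers close. It gives the time, the measured TCP pose, the force, the opening and the grip force at its end, in the units of the state.
- ctrl.state(): the state, without advancing time (a new reading comes with each control period).
- read_camera(name): name is "scene" or "top"; returns a dict with "img" (480x640x3 uint8, red, green, blue), "vertical_fov" (degrees; the focal length in pixels is half the picture's height over the tangent of half this angle, whatever the lens; pixels are square), "cx", "cy" (the principal point, pixels), "D" ([k1, k2, p1, p2, k3] as OpenCV has them; the pictures are not rectified), "T" (4x4, takes a point from camera to world coordinates). Camera axes: x right, y down, z forward; pixel columns grow to the right and rows downward; lengths in m; the calibration is good to about 2 mm. A picture is of the moment at which its call begins. There is no depth.
- sign_off(): hands the job in; it is judged then, once.
The state is a dict: "clock": time; "joint_pos": joint angles; "qvel": joint speeds; "joint_torque": joint torques, N m; "tool_pos": TCP position; "tcp_rot": TCP orientation; "force": force on the tool from outside, world axes, zero at the start; "wrist_torque": the same for the moment, N m; "width": finger opening in m; "grasp_force": force on a finger pad.
Only numpy, scipy, OpenCV 4.12 (cv2) and the standard library are available. Lean on these libraries where they do the work, as an engineer would, in place of code of your own. Each camera call takes 0.05 s, during which the arm holds its last target. There are 200 camera calls.

## Working session

There is one attempt and no reset: what is moved stays moved. The work goes in short steps, Python scripts to look and compute and a tool call to move; the robot and the scene stay as the last step left them, time stands still between calls to the robot, and variables do not carry over. Pictures are saved under pics/ and viewed, at most 10 in all, crops included, and the job is handed in when it is done.

Besides the shell and the picture viewer there is one more tool, called after "Emit:" as name(argument=value, ...) on one line, values as JSON. move_arm: Moves the arm, as the interface text tells. Its arguments: {"type":"object","properties":{"motion":{"type":"array","items":{"type":"array","items":{"type":"array","items":{"type":"number"}}}},"fingers":{"type":"number"}},"required":["motion"]}

```bash
mkdir -p pics; ls; python3 - <<'E'
from rig import ctrl, read_camera
import cv2,numpy as np,pickle
for n in("scene","top"):
    c=read_camera(n); cv2.imwrite(f"pics/{n}0.png",c["img"][:,:,::-1]); pickle.dump(c,open(f"{n}.pkl","wb"))
    print(n,c["vertical_fov"],c["cx"],c["cy"],c["D"]);print(np.round(c["T"],3))
print(ctrl.nose_length,ctrl.state())
E
```

```text
pics
scene 43.87535338644524 328.6519294340202 238.3363029684942 [-0.20382457  0.          0.          0.          0.        ]
[[-0.44  -0.469  0.766 -0.544]
 [-0.898  0.209 -0.387  0.369]
 [ 0.021 -0.858 -0.513  0.783]
 [ 0.     0.     0.     1.   ]]
top 44.62384642020061 333.725101558464 239.30306629711697 [0.05698118 0.         0.         0.         0.        ]
[[-0.017 -0.993  0.116  0.37 ]
 [-1.     0.02   0.023 -0.196]
 [-0.026 -0.116 -0.993  1.467]
 [ 0.     0.     0.     1.   ]]
0.017 {'clock': 0.1, 'joint_pos': array([-7.10819769e+01,  2.81615300e+01,  8.93463928e+01, -5.76646899e-05,
        6.25509707e+01, -6.04994898e+00]), 'qvel': array([-0.01735571, -0.1082768 , -0.12066114, -0.012099  , -0.03857494,
        0.0326002 ]), 'joint_torque': array([ 2.30036072e-03, -6.13624835e+01, -2.58606005e+01,  6.93890266e-02,
        4.70309809e-02, -5.72008412e-05]), 'tool_pos': array([ 0.26377879, -0.56638523,  0.23111256]), 'tcp_rot': array([-1.79941429e+02, -6.15625246e-03,  2.49679955e+01]), 'force': array([ 0.41226054,  0.78857657, -0.0340485 ]), 'wrist_torque': array([-0.04304898, -0.02043756, -0.02617274]), 'grasp_force': 0.0, 'width': 0.09492204152420221}
```

View pics/scene0.png

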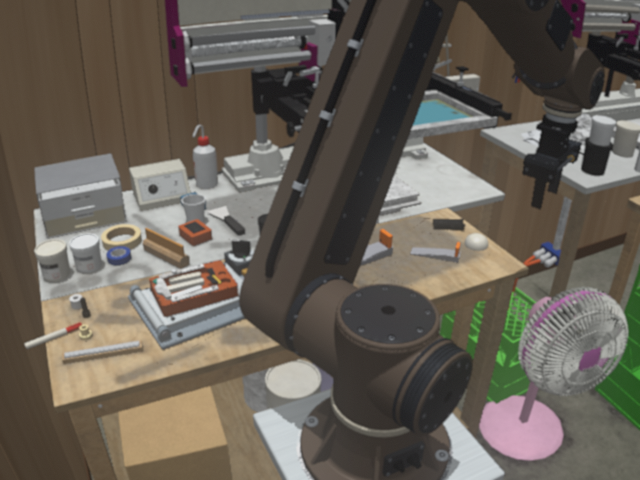

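View pics/top0.png

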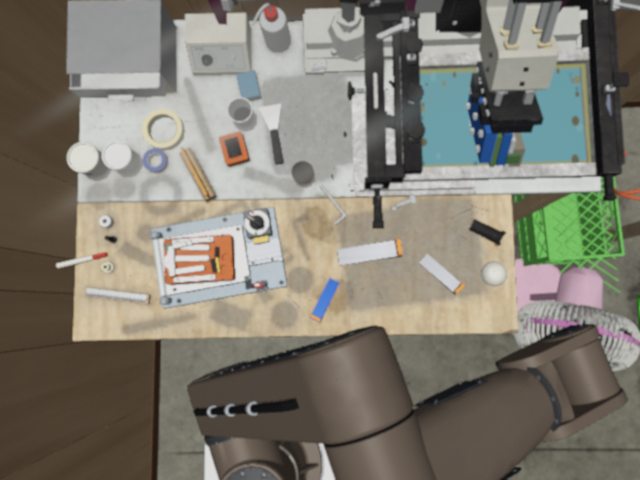

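Scene view: the arm hides most of the station. Top view: station around (220,255) with its hinge at the left, knob at (257,225), large grey wedge at (370,252) with its tab at (398,246), and a blue decoy at (325,300). I'll enlarge both.

```bash
cat > h.py <<'E'
import cv2,numpy as np,pickle
def K(c):
    f=240/np.tan(np.radians(c["vertical_fov"]/2)); return np.array([[f,0,c["cx"]],[0,f,c["cy"]],[0,0,1]])
def ray(c,uv):
    p=cv2.undistortPoints(np.array(uv,float).reshape(-1,1,2),K(c),c["D"]).reshape(-1,2)
    d=np.c_[p,np.ones(len(p))]@c["T"][:3,:3].T; return c["T"][:3,3],d
def onz(c,uv,z):
    o,d=ray(c,uv); z=np.broadcast_to(z,len(d)); return o+d*((z-o[2])/d[:,2])[:,None]
def proj(c,P):
    R=c["T"][:3,:3].T; t=-R@c["T"][:3,3]
    return cv2.projectPoints(np.array(P,float).reshape(-1,1,3),cv2.Rodrigues(R)[0],t,K(c),np.array(c["D"]))[0].reshape(-1,2)
def tri(views):
    A=0;b=0
    for c,uv in views:
        o,d=ray(c,[uv]); d=d[0]/np.linalg.norm(d[0]); M=np.eye(3)-np.outer(d,d); A=A+M;b=b+M@o
    return np.linalg.solve(A,b)
def crop(c,x0,y0,x1,y1,s,f,step=20):
    im=cv2.resize(np.ascontiguousarray(c["img"][y0:y1,x0:x1,::-1]),None,fx=s,fy=s,interpolation=cv2.INTER_CUBIC)
    for x in range(-(-x0//step)*step,x1,step): cv2.line(im,(int((x-x0+.5)*s),0),(int((x-x0+.5)*s),6),(0,0,255),1);cv2.putText(im,str(x),(int((x-x0)*s),18),0,.4,(0,0,255))
    for y in range(-(-y0//step)*step,y1,step): cv2.line(im,(0,int((y-y0+.5)*s)),(6,int((y-y0+.5)*s)),(0,0,255),1);cv2.putText(im,str(y),(8,int((y-y0)*s)+6),0,.4,(0,0,255))
    cv2.imwrite(f,im)
E
python3 - <<'E'
from h import *
c=pickle.load(open("top.pkl","rb"))
a=(145,195,295,315);crop(c,*a,5.3,"pics/a.png",10)
crop(c,290,195,520,335,3.4,"pics/b.png",10)
E
```

```text
(no output)
```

View pics/a.png

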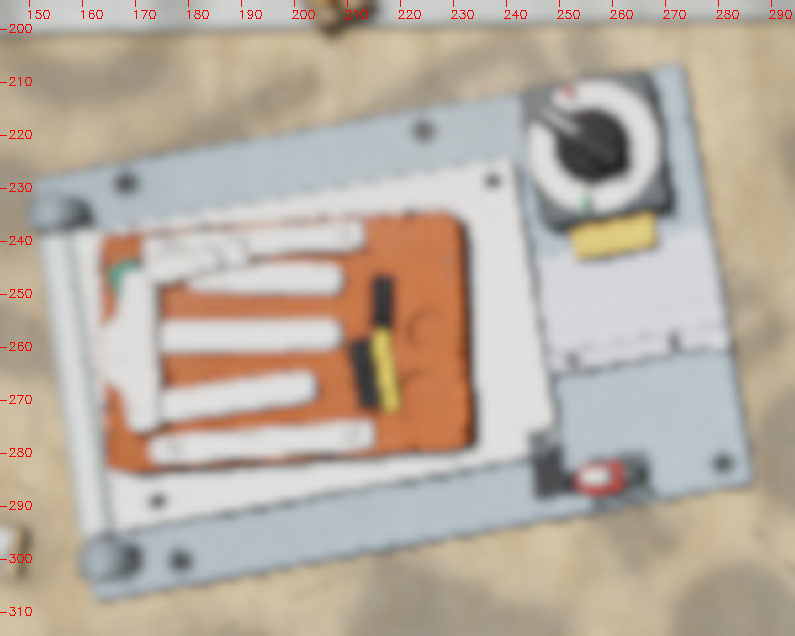

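View pics/b.png

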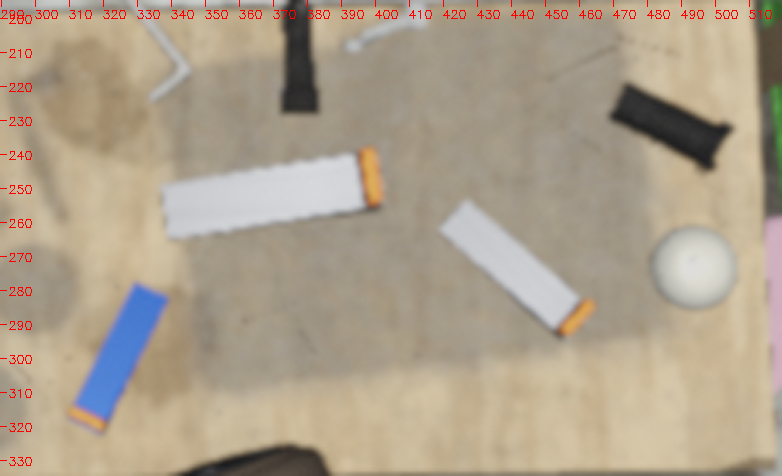

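Crop a shows the plate corners at crop pixels (681,64), (752,484), (98,602) and (30,180). The knob centre is near (592,146), its white line points up-left, and the red mark is at (600,478). Crop b shows the wedge's thin end at (162,187)-(172,238) and its tab top between (366,149) and (375,207).

```bash
python3 - <<'E'
from h import *
from scipy.optimize import least_squares
c=pickle.load(open("top.pkl","rb")); s=pickle.load(open("scene.pkl","rb"))
A=lambda p:np.array(p)/5.3+[144.5,194.5]
B=lambda p:np.array(p)/3.4+[289.5,194.5]
def fit(P,uv,x0):
    P=np.array(P)/1000.
    T=lambda q:np.c_[P[:,0]*np.cos(q[2])-P[:,1]*np.sin(q[2])+q[0],P[:,0]*np.sin(q[2])+P[:,1]*np.cos(q[2])+q[1],P[:,2]]
    r=least_squares(lambda q:(proj(c,T(q))-uv).ravel(),x0); return r.x,np.round(r.fun.reshape(-1,2),1).tolist()
st,r=fit([(105,-185,12),(-100,-185,12),(-100,130,12),(105,130,12)],A([(681,64),(752,484),(98,602),(30,180)]),[.45,.1,.2])
print("station",st,np.degrees(st[2]),r)
w,r=fit([(-20,80,4),(20,80,4),(-20,-70,57),(20,-70,57)],B([(172,238),(162,187),(375,207),(366,149)]),[.45,-.2,.2])
print("wedge",w,np.degrees(w[2]),r)
def W(q,p): 
    x,y,z=np.array(p)/1000.;C,S=np.cos(q[2]),np.sin(q[2]); return np.array([q[0]+C*x-S*y,q[1]+S*x+C*y,z])
k=W(st,(66,-140,80)); print("knob",k,"top px",proj(c,k),"meas",A((592,146)),"scene px",proj(s,k))
print("knob from px",onz(c,[A((592,146))],.08))
l=onz(c,A([(540,108),(578,133),(592,146)]),.081); print("line dirs",[np.degrees(np.arctan2(*(l[0]-l[i])[[1,0]])) for i in(1,2)])
print("tab",W(w,(0,-70,45)),"scene px of tab top",proj(s,[W(w,(0,-70,57))]), "guide",W(st,(0,-140,12)))
for n,p in dict(mark=(-86,-119,38),ptr=(-86,-107,30)).items(): print(n,W(st,p),proj(c,W(st,p)),proj(s,W(st,p)))
np.save("st.npy",st);np.save("w.npy",w)
E
```

```text
station [0.49456748 0.1543957  0.16173136] 9.266524522797853 [[0.5, -0.7], [0.8, 0.1], [-1.2, 0.8], [-0.0, -0.3]]
wedge [ 0.50513653 -0.25116065  0.11992629] 6.87127013044655 [[-1.0, 0.5], [-0.3, -0.2], [0.5, -0.5], [0.7, 0.2]]
knob [0.58224998 0.0268505  0.08      ] top px [[254.12499876 220.0821418 ]] meas [256.19811321 222.04716981] scene px [[239.6549648  239.91467166]]
knob from px [[0.57737865 0.02187202 0.08      ]]
line dirs [np.float64(55.583398190144386), np.float64(52.810219098277784)]
tab [ 0.51351126 -0.32065788  0.045     ] scene px of tab top [[385.43502114 231.31702439]] guide [0.51711129 0.01622271 0.012     ]
mark [0.42885202 0.02310031 0.038     ] [[258.47998808 284.71546338]] [[265.82928177 290.48435091]]
ptr [0.42691969 0.03494371 0.03      ] [[254.16612862 285.72247104]] [[261.08319262 295.35891629]]
```

```bash
python3 - <<'E'
from h import *
c=pickle.load(open("top.pkl","rb")); s=pickle.load(open("scene.pkl","rb"))
for z in(.05,.1,.15,.2,.3,.4,.5):
    p=onz(c,[(378,228)],z)[0]; print(p,proj(s,p).round())
crop(s,360,60,560,210,3.9,"pics/c.png",20)
E
```

```text
[ 0.56103287 -0.27141414  0.05      ] [[358. 229.]]
[ 0.55428341 -0.26876465  0.1       ] [[360. 213.]]
[ 0.54753394 -0.26611515  0.15      ] [[361. 195.]]
[ 0.54078447 -0.26346566  0.2       ] [[362. 178.]]
[ 0.52728553 -0.25816667  0.3       ] [[365. 139.]]
[ 0.51378659 -0.25286768  0.4       ] [[369.  98.]]
[ 0.50028765 -0.2475687   0.5       ] [[372.  53.]]
```

View pics/c.png

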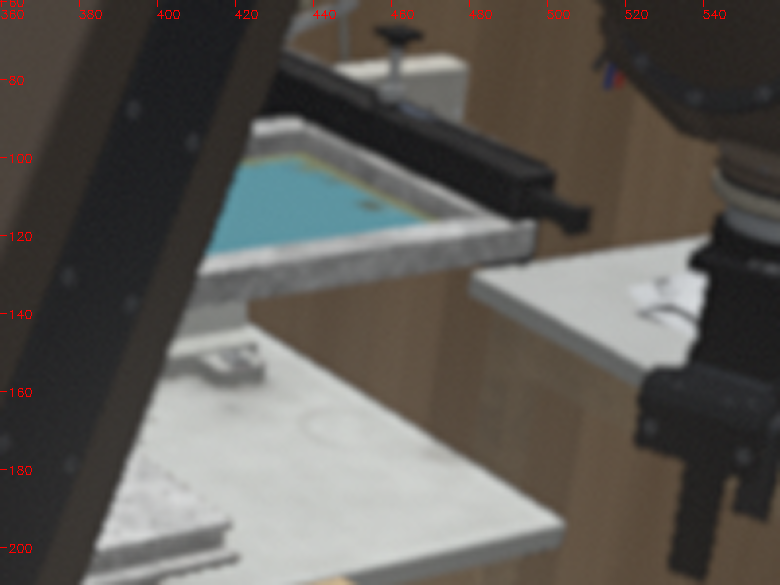

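Crop c shows two printer bars. The right bar ends at about scene (507,116), and the left handle's end is hidden behind the arm. I'll triangulate the right bar and the wedge tab.

```bash
python3 - <<'E'
from h import *
c=pickle.load(open("top.pkl","rb")); s=pickle.load(open("scene.pkl","rb"))
p=tri([(c,(609,203)),(s,(507,115))]); print("bar",p,proj(c,p)-[609,203],proj(s,p)-[507,115])
crop(s,350,210,500,280,5.3,"pics/d.png",10)
E
```

```text
bar [ 0.57088379 -0.71635244  0.28894609] [[-1.19840489 -0.72868752]] [[ 0.98588491 -0.08922515]]
```

View pics/d.png

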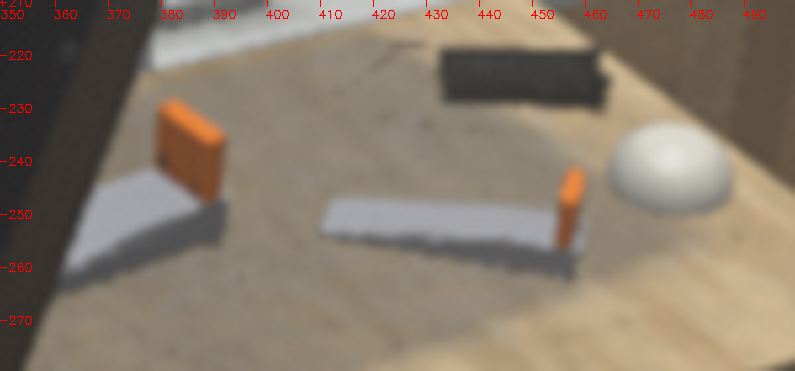

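Emit:
move_arm(motion=[[[30,45,0,0],[30,-40,0,0],[30,-40,0,0],[30,-40,0,0],[30,-40,0,0]]])

```text
clock: 0.6
tool_pos: [0.3478, -0.3949, 0.2311]
tcp_rot: [-179.9, 0.0, 24.9]
force: [0.4, 0.4, 1.0]
width: 0.0953
grasp_force: 0.0
```

```bash
python3 - <<'E'
from rig import read_camera
from h import *
s=read_camera("scene"); pickle.dump(s,open("s2.pkl","wb"))
crop(s,130,210,290,310,5,"pics/e1.png",10); crop(s,330,60,530,240,1.1*1.8,"pics/e2.png",20)
a=cv2.imread("pics/e1.png");b=cv2.imread("pics/e2.png")
a=a[:, :]; o=np.zeros((600,800,3),np.uint8); a=a[150:500,:]; b=b[:250]; o[:350]=a; 
b2=cv2.resize(np.ascontiguousarray(s["img"][60:240,300:560,::-1]),(361,250),interpolation=cv2.INTER_CUBIC); o[350:600,:361]=b2
w=cv2.resize(np.ascontiguousarray(s["img"][:,:,::-1]),(333,250),interpolation=cv2.INTER_AREA); o[350:,400:733]=w
cv2.imwrite("pics/e.png",o)
E
```

```text
(no output)
```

View pics/e.png

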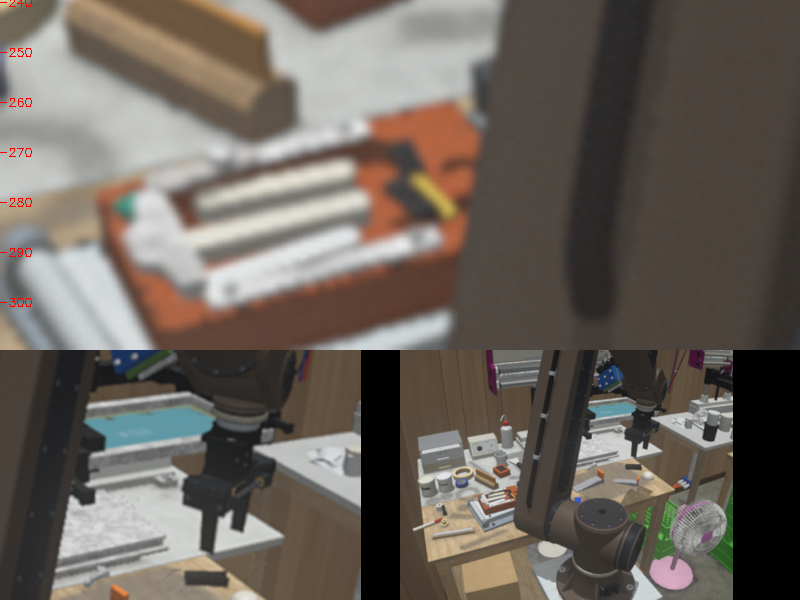

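The station is behind the arm in this view. The printer handle's end shows at about scene (364,158), which puts it near (0.534,-0.261,0.25). That is too close above the wedge tab, so I'll hook the tab with the open gripper shifted away from the handle and let closing pull it in. Next I refine the station pose with more features.

```bash
python3 - <<'E'
from h import *
from scipy.optimize import least_squares
c=pickle.load(open("top.pkl","rb"))
A=lambda p:np.array(p)/5.3+[144.5,194.5]
P=np.array([(105,-185,12),(-100,-185,12),(-100,130,12),(105,130,12),(66,-140,44),(66,-140,81),(-86,-119,64),(70,-100,34)])/1e3
uv=A([(681,64),(752,484),(98,602),(30,180),(595,146),(592,146),(600,477),(512,157)])
T=lambda q:np.c_[P[:,0]*np.cos(q[2])-P[:,1]*np.sin(q[2])+q[0],P[:,0]*np.sin(q[2])+P[:,1]*np.cos(q[2])+q[1],P[:,2]]
r=least_squares(lambda q:(proj(c,T(q))-uv).ravel(),[.49,.15,.16],loss="soft_l1"); st=r.x
print(st,np.degrees(st[2]));print((proj(c,T(st))-uv).round(1)); print(T(st)[4:6])
print(onz(c,[uv[4]],.044),onz(c,[uv[5]],.08)); np.save("st.npy",st)
# dark wing mask pca
E
```

```text
[0.4941955  0.15350437 0.16095888] 9.222264400026154
[[ 0.9 -0.5]
 [ 1.1  0.3]
 [-0.9  0.9]
 [ 0.3 -0.2]
 [ 0.1  0.4]
 [-1.7 -1.8]
 [-0.5 -0. ]
 [ 0.2  0.2]]
[[0.58177946 0.02589148 0.044     ]
 [0.58177946 0.02589148 0.081     ]]
[[0.58273938 0.02614075 0.044     ]] [[0.57737865 0.02187202 0.08      ]]
```

Emit:
move_arm(motion=[[[22,-44,0,0],[22,-44,0,0],[22,-44,0,0],[22,-44,0,0],[22,-44,0,0]]], fingers=0.05)

```text
clock: 1.15
tool_pos: [0.3542, -0.1493, 0.2316]
tcp_rot: [180.0, -0.0, 24.9]
force: [1.3, -0.6, -0.1]
width: 0.0604
grasp_force: 0.0
```

Emit:
move_arm(motion=[[[46,-10,0,0],[46,-10,0,0],[46,-10,0,0],[46,-10,0,0],[46,-10,0,0]]])

```text
clock: 1.65
tool_pos: [0.5433, -0.0069, 0.2314]
tcp_rot: [180.0, 0.0, 25.0]
force: [0.2, -1.8, 0.4]
width: 0.05
grasp_force: 0.0
```

Emit:
move_arm(motion=[[[48,-12,0,0],[0,0,0,-7.5],[0,0,0,-7.5],[0,0,0,-7.5],[0,0,0,-7.5]]])

```text
clock: 2.15
tool_pos: [0.5804, 0.0227, 0.2312]
tcp_rot: [-180.0, 0.0, 55.3]
force: [-0.3, 0.7, -1.1]
width: 0.0495
grasp_force: 0.0
```

Emit:
move_arm(motion=[[[3,-1,35,0],[0,0,40,0],[0,0,40,0],[0,0,20,0],[0,0,12,0]]])

```text
clock: 2.65
tool_pos: [0.5807, 0.0256, 0.0825]
tcp_rot: [-179.9, 0.1, 55.0]
force: [0.5, -0.6, 1.0]
width: 0.0504
grasp_force: 0.0
```

Emit:
move_arm(motion=[[[0,0,10,0],[0,0,0,0]]])

```text
clock: 2.85
tool_pos: [0.5813, 0.0255, 0.074]
tcp_rot: [-180.0, 0.0, 55.0]
force: [0.2, 0.5, 1.0]
width: 0.0499
grasp_force: 0.0
```

```bash
python3 - <<'E'
from rig import read_camera,ctrl
from h import *
t=read_camera("top");s=read_camera("scene");print(ctrl.state()["force"])
a=cv2.resize(np.ascontiguousarray(t["img"][195:305,215:305,::-1]),(490,600),interpolation=cv2.INTER_CUBIC)
b=cv2.resize(np.ascontiguousarray(s["img"][200:320,200:262,::-1]),(310,600),interpolation=cv2.INTER_CUBIC)
cv2.imwrite("pics/f.png",np.hstack([a,b]))
E
```

```text
[0.15353896 0.01386838 0.57777305]
```

View pics/f.png

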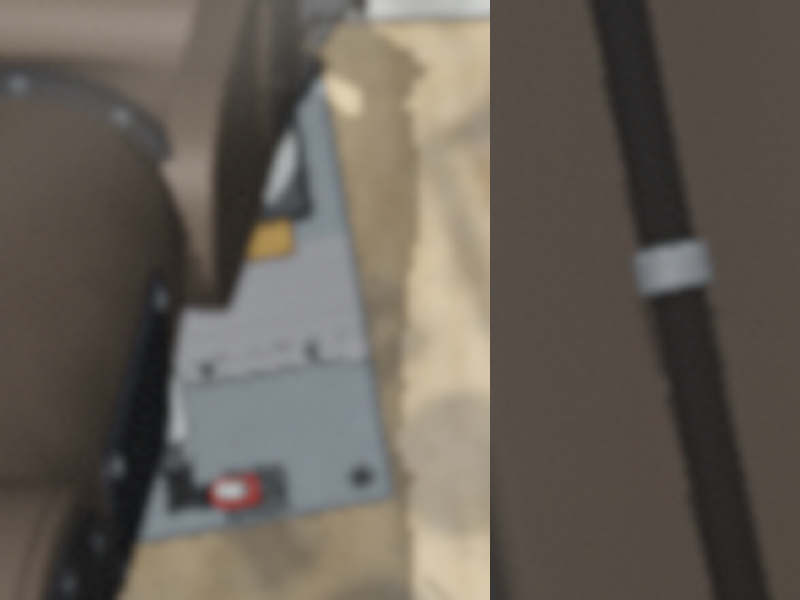

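The arm hides the knob in both views, so I'll close on it by feel.

Emit:
move_arm(motion=[[[0,0,0,0],[0,0,0,0],[0,0,0,0],[0,0,0,0],[0,0,0,0]]], fingers=-1)

```text
clock: 3.45
tool_pos: [0.5815, 0.0256, 0.0748]
tcp_rot: [180.0, -0.0, 55.0]
force: [0.7, -0.1, -2.0]
width: 0.0156
grasp_force: 0.0
```

```bash
python3 -c "
from rig import ctrl;s=ctrl.state();print({k:s[k] for k in('force','wrist_torque','width','grasp_force','tool_pos','tcp_rot')})"
```

```text
{'force': array([ 0.73454877, -0.13580135, -1.96892131]), 'wrist_torque': array([ 0.00220199, -0.01491359,  0.04002149]), 'width': 0.015550856215841307, 'grasp_force': 0.03854837162236752, 'tool_pos': array([0.58145227, 0.02557036, 0.07477165]), 'tcp_rot': array([ 1.79985390e+02, -5.07232661e-03,  5.49701671e+01])}
```

Still closing; another moment.

Emit:
move_arm(motion=[[[0,0,0,0],[0,0,0,0]]])

```text
clock: 3.65
tool_pos: [0.5803, 0.0263, 0.0747]
tcp_rot: [-179.9, 0.0, 55.0]
force: [-5.3, 5.8, 5.8]
width: 0.0117
grasp_force: 30.0
```

Emit:
move_arm(motion=[[[0,0,0,-5],[0,0,0,-5],[0,0,0,-5]]])

```text
clock: 3.95
tool_pos: [0.5804, 0.0262, 0.0747]
tcp_rot: [-179.9, -0.0, 70.2]
force: [-4.4, 5.4, 5.5]
width: 0.0119
grasp_force: 30.0
```

```bash
cat > s.py <<'E'
from rig import ctrl
import numpy as np
s=ctrl.state();print({k:np.round(s[k],4).tolist() for k in('force','wrist_torque','width','grasp_force','tool_pos','tcp_rot','joint_pos')})
E
python3 s.py
```

```text
{'force': [-4.4456, 5.3769, 5.4853], 'wrist_torque': [0.8647, 0.873, -0.1635], 'width': 0.0119, 'grasp_force': 29.9742, 'tool_pos': [0.5804, 0.0262, 0.0747], 'tcp_rot': [-179.8653, -0.0016, 70.1545], 'joint_pos': [-3.9413, 36.04, 103.7273, 0.0593, 40.362, 15.8589]}
```

Emit:
move_arm(motion=[[[0,0,0,-8],[0,0,0,-8],[0,0,0,-8],[0,0,0,-8],[0,0,0,-8]]])

```text
clock: 4.45
tool_pos: [0.5805, 0.0262, 0.0747]
tcp_rot: [-179.9, -0.1, 110.3]
force: [-4.1, 4.7, 5.8]
width: 0.0119
grasp_force: 30.0
```

Emit:
move_arm(motion=[[[0,0,0,-8],[0,0,0,-8],[0,0,0,-8],[0,0,0,-8]]])

```text
clock: 4.85
tool_pos: [0.5806, 0.0263, 0.0747]
tcp_rot: [-180.0, -0.1, 142.3]
force: [-4.5, 6.2, 3.8]
width: 0.0119
grasp_force: 30.0
```

```bash
python3 s.py
```

```text
{'force': [-4.5222, 6.2043, 3.81], 'wrist_torque': [1.0991, 0.5936, -0.182], 'width': 0.0119, 'grasp_force': 29.9779, 'tool_pos': [0.5806, 0.0263, 0.0747], 'tcp_rot': [-179.9808, -0.1127, 142.2724], 'joint_pos': [-3.9377, 36.044, 103.7172, 0.0722, 40.3432, -56.2652]}
```

Emit:
move_arm(motion=[[[0,0,0,-4],[0,0,0,-4],[0,0,0,-2]]])

```text
clock: 5.15
tool_pos: [0.5806, 0.0263, 0.0747]
tcp_rot: [180.0, -0.1, 152.1]
force: [-3.6, 5.3, 5.2]
width: 0.0122
grasp_force: 30.0
```

```bash
python3 s.py
```

```text
{'force': [-3.6189, 5.3031, 5.1558], 'wrist_torque': [1.1517, 0.5417, -0.1351], 'width': 0.0122, 'grasp_force': 29.9712, 'tool_pos': [0.5806, 0.0263, 0.0747], 'tcp_rot': [179.9996, -0.1133, 152.1047], 'joint_pos': [-3.9335, 36.0451, 103.7188, 0.0716, 40.3394, -66.0928]}
```

Emit:
move_arm(motion=[[[0,0,0,-3],[0,0,0,-3],[0,0,0,-2]]])

```text
clock: 5.45
tool_pos: [0.5806, 0.0264, 0.0747]
tcp_rot: [180.0, -0.1, 160.1]
force: [-4.1, 5.5, 4.4]
width: 0.012
grasp_force: 30.0
```

```bash
python3 s.py
```

```text
{'force': [-4.0626, 5.4569, 4.4246], 'wrist_torque': [1.2005, 0.5405, -0.1833], 'width': 0.012, 'grasp_force': 29.9716, 'tool_pos': [0.5806, 0.0264, 0.0747], 'tcp_rot': [179.9809, -0.11, 160.0649], 'joint_pos': [-3.9315, 36.0436, 103.7165, 0.0752, 40.3404, -74.0537]}
```

Emit:
move_arm(motion=[[[0,0,0,-3],[0,0,0,-3]]])

```text
clock: 5.65
tool_pos: [0.5809, 0.0263, 0.0747]
tcp_rot: [180.0, -0.1, 166.0]
force: [-2.3, 4.8, 2.9]
width: 0.0128
grasp_force: 31.2
```

```bash
python3 s.py
```

```text
{'force': [-2.3114, 4.8129, 2.9386], 'wrist_torque': [1.0177, 0.3501, -0.7546], 'width': 0.0128, 'grasp_force': 31.202, 'tool_pos': [0.5809, 0.0263, 0.0747], 'tcp_rot': [179.9531, -0.0706, 166.0079], 'joint_pos': [-3.9431, 36.0509, 103.7012, 0.0905, 40.3093, -80.02]}
```

Emit:
move_arm(motion=[[[0,0,0,-3],[0,0,0,-3]]])

```text
clock: 5.85
tool_pos: [0.5815, 0.0261, 0.0747]
tcp_rot: [179.9, 0.0, 172.0]
force: [-0.7, 4.2, 0.4]
width: 0.0146
grasp_force: 33.5
```

```bash
python3 s.py
```

```text
{'force': [-0.7093, 4.2083, 0.387], 'wrist_torque': [0.9009, -0.0399, -0.8781], 'width': 0.0146, 'grasp_force': 33.4974, 'tool_pos': [0.5815, 0.0261, 0.0747], 'tcp_rot': [179.9398, 0.0085, 171.9774], 'joint_pos': [-3.958, 36.0622, 103.6679, 0.092, 40.2572, -86.0057]}
```

The knob is at its open stop: the torque jumped at about yaw 163°. Releasing and lifting.

Emit:
move_arm(motion=[[[0,0,0,5],[0,0,0,3],[0,0,0,0],[0,0,0,0]]])

```text
clock: 6.25
tool_pos: [0.5812, 0.0262, 0.0747]
tcp_rot: [180.0, -0.0, 163.9]
force: [-1.5, 5.6, 2.0]
width: 0.0119
grasp_force: 29.8
```

Emit:
move_arm(motion=[[[0,0,0,0],[0,0,0,0],[0,0,-20,0],[0,0,-40,0],[0,0,-45,0]]], fingers=0)

```text
clock: 6.75
tool_pos: [0.5809, 0.0254, 0.1799]
tcp_rot: [-180.0, -0.1, 164.0]
force: [0.3, -0.1, -0.1]
width: 0.0451
grasp_force: 0.0
```

```bash
cat > go.py <<'E'
import sys,numpy as np
from rig import ctrl
def tool(p):  # deltas from the measured pose to world p, assuming vertical tool
    s=ctrl.state(); y=np.radians(s["tcp_rot"][2]); d=np.array(p)-s["tool_pos"]
    print("tool mm",np.round([d[0]*np.cos(y)+d[1]*np.sin(y),d[0]*np.sin(y)-d[1]*np.cos(y),-d[2]],4)*1000,"yaw",s["tcp_rot"][2])
if __name__=="__main__": tool([float(v) for v in sys.argv[1:4]])
E
python3 s.py; python3 - <<'E'
from h import *
c=pickle.load(open("top.pkl","rb"))
B=lambda p:np.array(p)/3.4+[289.5,194.5]
print(onz(c,B([(438,230),(468,200),(560,335),(590,300),(715,165),(695,268),(300,110),(180,70)]),.01).round(3).tolist())
st=np.load("st.npy");st[:2]+=[-.001,.0004];np.save("st.npy",st);C,S=np.cos(st[2]),np.sin(st[2])
for y in(-255,-240,-183,-156):print(y,st[0]-S*y/1e3,st[1]+C*y/1e3)
E
python3 go.py .40 -.13 .231
```

```text
{'force': [0.3101, -0.1214, -0.099], 'wrist_torque': [0.0837, -0.1759, 0.0192], 'width': 0.0451, 'grasp_force': 0.0, 'tool_pos': [0.5809, 0.0254, 0.1799], 'tcp_rot': [-179.9523, -0.1396, 163.9728], 'joint_pos': [-3.9983, 27.9227, 98.8237, -0.0219, 53.4001, -77.9582]}
[[0.479, -0.371, 0.01], [0.5, -0.394, 0.01], [0.401, -0.456, 0.01], [0.426, -0.479, 0.01], [0.523, -0.573, 0.01], [0.448, -0.555, 0.01], [0.569, -0.273, 0.01], [0.601, -0.185, 0.01]]
-255 0.5340630154010112 -0.09779951489576458
-240 0.5316590439407665 -0.08299340395405108
-183 0.5225239523918362 -0.02673018237553973
-156 0.5181968037633956 -7.918268045539745e-05
tool mm [ 130.9 -199.3  -51.1] yaw 163.97281060456874
```

Emit:
move_arm(motion=[[[26,-40,-10,0],[26,-40,-10,0],[26,-40,-10,0],[26,-40,-10,0],[26,-40,-10,0]]])

```text
clock: 7.25
tool_pos: [0.3997, -0.1317, 0.2301]
tcp_rot: [-180.0, 0.0, 164.0]
force: [0.4, -0.5, 0.2]
width: 0.0474
grasp_force: 0.0
```

Emit:
move_arm(motion=[[[-13,-44,0,0],[-13,-44,0,0],[-13,-44,0,0],[-13,-44,0,0],[-13,-44,0,0]]], fingers=1)

```text
clock: 7.75
tool_pos: [0.4024, -0.3623, 0.2297]
tcp_rot: [-180.0, 0.0, 164.0]
force: [-0.3, 0.2, 0.5]
width: 0.0819
grasp_force: 0.0
```

Emit:
move_arm(motion=[[[0,0,0,-8],[0,0,0,-8],[0,0,0,-7],[0,0,0,0]]])

```text
clock: 8.15
tool_pos: [0.4027, -0.3604, 0.2295]
tcp_rot: [-180.0, -0.0, -172.9]
force: [-0.3, -0.8, -0.1]
width: 0.0951
grasp_force: 0.0
```

```bash
python3 s.py; python3 go.py .44 -.349 .052; python3 go.py .513 -.358 .052
```

```text
{'force': [-0.2992, -0.8235, -0.1332], 'wrist_torque': [0.0895, -0.1187, -0.075], 'width': 0.0951, 'grasp_force': 0.0, 'tool_pos': [0.4027, -0.3604, 0.2295], 'tcp_rot': [-179.998, -0.012, -172.9443], 'joint_pos': [-48.8194, 21.4007, 101.3593, -0.0132, 57.2451, -145.868]}
tool mm [-38.4   6.7 177.5] yaw -172.94429714199856
tool mm [-109.7  -11.2  177.5] yaw -172.94429714199856
```

Emit:
move_arm(motion=[[[-10,-6,40,0],[-10,-5,40,0],[0,0,40,0],[0,0,35,0],[0,0,22,0]]])

```text
clock: 8.65
tool_pos: [0.4236, -0.368, 0.0502]
tcp_rot: [179.9, -0.1, -173.2]
force: [0.6, 0.4, 0.7]
width: 0.0955
grasp_force: 0.0
```

Emit:
move_arm(motion=[[[-30,0,0,0],[-30,0,0,0],[-20,0,0,0],[-9,0,0,0],[0,0,0,0]]])

```text
clock: 9.15
tool_pos: [0.513, -0.3575, 0.0525]
tcp_rot: [-180.0, 0.0, -173.1]
force: [-0.2, 0.0, 0.1]
width: 0.095
grasp_force: 0.0
```

```bash
python3 s.py
```

```text
{'force': [-0.2421, 0.0242, 0.1049], 'wrist_torque': [0.1002, -0.129, 0.096], 'width': 0.095, 'grasp_force': 0.0, 'tool_pos': [0.513, -0.3575, 0.0525], 'tcp_rot': [-179.9863, 0.0036, -173.0768], 'joint_pos': [-40.9208, 40.4678, 97.8844, -0.0098, 41.6352, -137.8367]}
```

Emit:
move_arm(motion=[[[0,0,0,0],[0,0,0,0],[0,0,0,0],[0,0,0,0],[0,0,0,0]]], fingers=-1)

```text
clock: 9.65
tool_pos: [0.5122, -0.3579, 0.0527]
tcp_rot: [180.0, -0.0, -173.1]
force: [-0.7, 0.6, -0.8]
width: 0.0607
grasp_force: 0.4
```

Emit:
move_arm(motion=[[[0,0,0,0],[0,0,0,0],[0,0,0,0],[0,0,0,0],[0,0,0,0]]])

```text
clock: 10.15
tool_pos: [0.5125, -0.3578, 0.0526]
tcp_rot: [-180.0, 0.0, -173.0]
force: [-0.1, 1.7, 1.1]
width: 0.0204
grasp_force: 0.5
```

Emit:
move_arm(motion=[[[0,0,0,0],[0,0,0,0],[0,0,0,0],[0,0,-15,0],[0,0,-25,0]]])

```text
clock: 10.65
tool_pos: [0.512, -0.3576, 0.0925]
tcp_rot: [179.9, -0.1, -173.0]
force: [0.7, 0.4, -1.2]
width: 0.0118
grasp_force: 30.0
```

Emit:
move_arm(motion=[[[20,0,-3,0],[30,0,-3,0],[20,0,0,0],[0,0,0,0]]])

```text
clock: 11.05
tool_pos: [0.4413, -0.3668, 0.0998]
tcp_rot: [-180.0, -0.0, -173.1]
force: [-0.1, 0.8, -1.7]
width: 0.0122
grasp_force: 30.0
```

```bash
python3 s.py; python3 - <<'E'
from rig import read_camera
from h import *
c=read_camera("top");pickle.dump(c,open("t3.pkl","wb"));s=read_camera("scene");pickle.dump(s,open("s3.pkl","wb"))
crop(c,290,200,430,310,4,"pics/g1.png",10); crop(s,340,180,400,290,4,"pics/g2.png",10)
a=cv2.imread("pics/g1.png");b=cv2.imread("pics/g2.png");print(a.shape,b.shape);cv2.imwrite("pics/g.png",np.hstack([a,b]))
E
```

```text
{'force': [-0.0592, 0.7548, -1.7083], 'wrist_torque': [0.0692, -0.149, -0.0537], 'width': 0.0122, 'grasp_force': 29.9998, 'tool_pos': [0.4413, -0.3668, 0.0998], 'tcp_rot': [-179.9816, -0.0092, -173.1213], 'joint_pos': [-46.3192, 33.4464, 103.945, -0.0272, 42.5993, -143.178]}
(440, 560, 3) (440, 240, 3)
```

View pics/g.png

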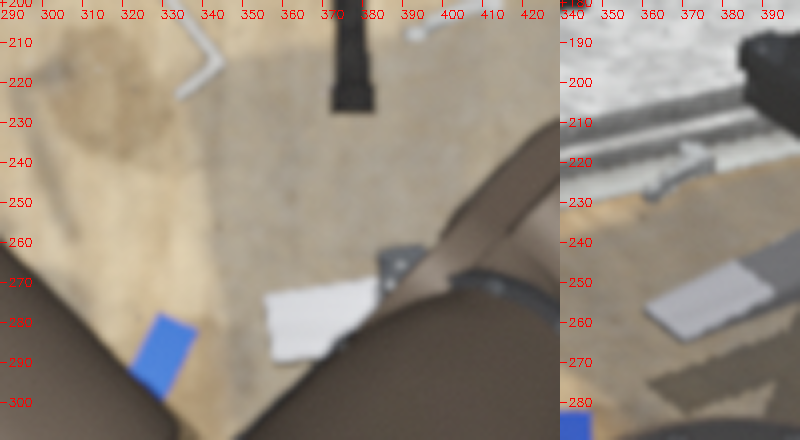

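```bash
python3 - <<'E'
from h import *
from rig import ctrl
c=pickle.load(open("t3.pkl","rb"));s=pickle.load(open("s3.pkl","rb"))
P=[];st=np.load("st.npy")
for a,b in(((355.5,273),(360.75,256.5)),((358.25,290.25),(371,265))):
    p=tri([(c,a),(s,b)]);P.append(p);print(p.round(4),(proj(c,p)-a).round(1),(proj(s,p)-b).round(1), onz(c,[a],.0512).round(4))
S=ctrl.state();t=S["tool_pos"];y=np.radians(S["tcp_rot"][2]+180)
for Q in(P,[onz(c,[(355.5,273)],.0512)[0],onz(c,[(358.25,290.25)],.0512)[0]]):
    m=(Q[0]+Q[1])/2; d=m-t; print("width",np.linalg.norm(Q[0]-Q[1]),"lateral/along in tool",d[0]*np.cos(y)+d[1]*np.sin(y),-d[0]*np.sin(y)+d[1]*np.cos(y), "edge yaw",np.degrees(np.arctan2(*(Q[0]-Q[1])[[1,0]])),np.degrees(y))
# red mark in initial top/scene pics + scene s3
for f in("top.pkl","t3.pkl","scene.pkl","s3.pkl"):
    k=pickle.load(open(f,"rb")); im=k["img"].astype(int); m=(im[...,0]>120)&(im[...,0]-np.maximum(im[...,1],im[...,2])>60)&(abs(im[...,1]-im[...,2])<40)
    u0,v0=(240,275) if f[0]=="t" else (235,270)
    q=np.argwhere(m[v0:v0+45,u0:u0+45]); print(f,len(q),(q.mean(0)[::-1]+[u0,v0]) if len(q) else None, q.min(0)+[v0,u0] if len(q) else None,q.max(0)+[v0,u0] if len(q) else None)
E
```

```text
[ 0.4513 -0.216   0.0482] [[0.7 0.4]] [[-0.9 -0.1]] [[ 0.4522 -0.2142  0.0512]]
[ 0.4101 -0.2209  0.0482] [[0.4 0.2]] [[-0.5 -0. ]] [[ 0.4106 -0.2199  0.0512]]
width 0.04149786642997375 lateral/along in tool 0.00541647478854553 0.14886941846467058 edge yaw 6.713649795552135 6.923780497475747
width 0.0420399540651423 lateral/along in tool 0.006250884476612697 0.15013880857946083 edge yaw 7.819013444839808 6.923780497475747
top.pkl 17 [259.70588235 285.35294118] [282 255] [287 262]
t3.pkl 0 None None None
scene.pkl 3 [235. 284.] [283 235] [285 235]
s3.pkl 0 None None None
```

```bash
python3 - <<'E'
import numpy as np
from go import tool
st=np.load("st.npy");C,S=np.cos(st[2]),np.sin(st[2])
def W(x,y):return st[0]+C*x-S*y,st[1]+S*x+C*y
tool((.415,-.25,.165));tool((.405,-.13,.165))
p=W(-.0057,-.260);print(p);tool((*p,.165))
E
```

```text
tool mm [ 14.  119.4 -65.4] yaw -173.07621950252425
tool mm [  9.5 239.8 -65.4] yaw -173.07621950252425
(np.float64(0.5292380170632417), np.float64(-0.10364839436456211))
tool mm [-117.   250.9  -65.4] yaw -173.07621950252425
```

Emit:
move_arm(motion=[[[5,15,-33,0],[5,25,-32,0],[0,40,0,0],[0,40,0,0],[0,40,0,0]]])

```text
clock: 11.65
tool_pos: [0.4141, -0.2074, 0.1643]
tcp_rot: [-179.9, 0.1, -173.0]
force: [1.0, 0.3, -1.8]
width: 0.0115
grasp_force: 30.0
```

Emit:
move_arm(motion=[[[0,40,0,0],[0,40,0,0],[-42,5,0,0],[-42,5,0,0],[-43,1,0,-2.2]]])

```text
clock: 12.15
tool_pos: [0.5309, -0.1014, 0.1644]
tcp_rot: [-180.0, 0.1, -170.7]
force: [0.2, -0.5, -1.4]
width: 0.0117
grasp_force: 30.0
```

```bash
python3 s.py; python3 go.py .5292 -.1036 .080
```

```text
{'force': [0.1841, -0.5315, -1.3825], 'wrist_torque': [0.0238, -0.1351, 0.0106], 'width': 0.0117, 'grasp_force': 30.0002, 'tool_pos': [0.5309, -0.1014, 0.1644], 'tcp_rot': [-179.9645, 0.0633, -170.7289], 'joint_pos': [-17.8129, 25.9975, 105.5573, -0.0038, 48.3726, -117.0815]}
tool mm [ 2.1 -1.9 84.4] yaw -170.72889242043993
```

Emit:
move_arm(motion=[[[2,-2,30,0],[0,0,30,0],[0,0,22,0],[0,0,0,0]]])

```text
clock: 12.55
tool_pos: [0.5266, -0.1045, 0.0794]
tcp_rot: [179.9, -0.2, -170.8]
force: [-0.6, -0.6, -1.0]
width: 0.0119
grasp_force: 30.0
```

Emit:
move_arm(motion=[[[0,0,5,0],[0,0,5,0],[0,0,5,0],[0,0,0,0]]])

```text
clock: 12.95
tool_pos: [0.5271, -0.1053, 0.0667]
tcp_rot: [-180.0, 0.0, -170.8]
force: [0.3, 0.0, -1.0]
width: 0.0116
grasp_force: 30.0
```

```bash
python3 s.py; python3 go.py .5292 -.1036 .0665
```

```text
{'force': [0.3043, 0.0478, -0.9914], 'wrist_torque': [0.0559, -0.1177, 0.046], 'width': 0.0116, 'grasp_force': 29.9999, 'tool_pos': [0.5271, -0.1053, 0.0667], 'tcp_rot': [-179.9899, 0.0097, -170.8337], 'joint_pos': [-18.3403, 34.2805, 110.3355, -0.0078, 35.3708, -117.5003]}
tool mm [-2.4  1.4  0.2] yaw -170.83366801214007
```

Emit:
move_arm(motion=[[[-2,5,0,0],[0,5,1,0],[0,0,0,0]]])

```text
clock: 13.25
tool_pos: [0.5273, -0.0944, 0.0658]
tcp_rot: [-180.0, 0.0, -170.8]
force: [-0.2, -0.3, -2.8]
width: 0.0121
grasp_force: 30.0
```

```bash
python3 s.py
```

```text
{'force': [-0.2335, -0.333, -2.8114], 'wrist_torque': [0.0236, -0.1424, 0.0598], 'width': 0.0121, 'grasp_force': 30.0, 'tool_pos': [0.5273, -0.0944, 0.0658], 'tcp_rot': [-179.997, 0.0015, -170.7917], 'joint_pos': [-17.2156, 34.271, 110.6134, -0.0034, 35.113, -116.4211]}
```

Emit:
move_arm(motion=[[[0,5,0,0],[0,5,0,0],[0,5,0,0],[0,5,0,0],[0,5,0,0]]])

```text
clock: 13.75
tool_pos: [0.5233, -0.07, 0.0657]
tcp_rot: [-180.0, -0.0, -170.8]
force: [-0.3, 0.0, -1.8]
width: 0.0115
grasp_force: 30.0
```

```bash
python3 s.py
```

```text
{'force': [-0.3241, 0.0282, -1.7897], 'wrist_torque': [0.0905, -0.1641, -0.0084], 'width': 0.0115, 'grasp_force': 30.0, 'tool_pos': [0.5233, -0.07, 0.0657], 'tcp_rot': [-179.9958, -0.0005, -170.8267], 'joint_pos': [-14.7828, 33.8721, 111.7041, -0.0072, 34.4225, -113.9502]}
```

Emit:
move_arm(motion=[[[0,5,0,0],[0,4,0,0],[0,4,0,0],[0,4,0,0],[0,3,0,0]]])

```text
clock: 14.25
tool_pos: [0.5204, -0.0507, 0.0656]
tcp_rot: [-180.0, 0.0, -170.8]
force: [0.4, -3.5, -3.0]
width: 0.0121
grasp_force: 30.0
```

```bash
python3 s.py
```

```text
{'force': [0.3977, -3.5274, -3.0432], 'wrist_torque': [-0.9908, -0.271, -0.0511], 'width': 0.0121, 'grasp_force': 30.0278, 'tool_pos': [0.5204, -0.0507, 0.0656], 'tcp_rot': [-179.9614, 0.0237, -170.8122], 'joint_pos': [-12.7912, 33.5993, 112.4448, -0.0483, 33.9195, -111.9389]}
```

Emit:
move_arm(motion=[[[0,3,0,0],[0,3,0,0],[0,0,0,0]]])

```text
clock: 14.55
tool_pos: [0.5191, -0.0444, 0.0655]
tcp_rot: [180.0, -0.0, -170.8]
force: [-0.2, -0.6, -5.5]
width: 0.0119
grasp_force: 30.0
```

```bash
python3 s.py
```

```text
{'force': [-0.2042, -0.6196, -5.5428], 'wrist_torque': [-0.2961, -0.3609, -0.0696], 'width': 0.0119, 'grasp_force': 30.0302, 'tool_pos': [0.5191, -0.0444, 0.0655], 'tcp_rot': [179.9898, -0.0119, -170.8289], 'joint_pos': [-12.1568, 33.5208, 112.6738, 0.0093, 33.8201, -111.3356]}
```

Emit:
move_arm(motion=[[[0,4,0,0],[0,4,0,0],[0,4,0,0],[0,4,0,0],[0,4,0,0]]])

```text
clock: 15.05
tool_pos: [0.516, -0.0246, 0.0656]
tcp_rot: [-180.0, -0.0, -170.8]
force: [0.3, -3.2, -4.8]
width: 0.0112
grasp_force: 30.0
```

```bash
python3 s.py
```

```text
{'force': [0.2828, -3.1717, -4.7898], 'wrist_torque': [-0.9294, -0.2732, -0.0374], 'width': 0.0112, 'grasp_force': 30.0293, 'tool_pos': [0.516, -0.0246, 0.0656], 'tcp_rot': [-179.9978, -0.0086, -170.8224], 'joint_pos': [-10.0571, 33.2806, 113.3053, -0.009, 33.4215, -109.2272]}
```

Emit:
move_arm(motion=[[[0,4,0,0],[0,3,0,0],[0,2,0,0],[0,0,0,0]]])

```text
clock: 15.45
tool_pos: [0.5145, -0.0157, 0.0655]
tcp_rot: [180.0, -0.0, -170.8]
force: [-0.2, 1.8, -5.3]
width: 0.0121
grasp_force: 30.0
```

```bash
python3 s.py
```

```text
{'force': [-0.1795, 1.8485, -5.3058], 'wrist_torque': [-0.0384, -0.1818, -0.0395], 'width': 0.0121, 'grasp_force': 30.0145, 'tool_pos': [0.5145, -0.0157, 0.0655], 'tcp_rot': [179.981, -0.0226, -170.8282], 'joint_pos': [-9.1091, 33.194, 113.5537, 0.02, 33.2797, -108.2976]}
```

Emit:
move_arm(motion=[[[0,0,0,0],[0,0,0,0],[0,0,0,0],[0,0,-20,0],[0,0,-40,0]]], fingers=-0.3)

```text
clock: 15.95
tool_pos: [0.5136, -0.016, 0.1245]
tcp_rot: [179.9, -0.3, -170.8]
force: [0.1, 0.1, 0.0]
width: 0.0332
grasp_force: 0.0
```

```bash
cat > path.py <<'E'
import numpy as np
from rig import ctrl
def path(pts,roll):
    s=ctrl.state();p=np.array(s["tool_pos"]);y=s["tcp_rot"][2];out=[]
    for q in pts:
        q=np.array(q);n=int(np.ceil(np.linalg.norm(q-p)/.048))
        for i in range(n):
            d=(q-p)/n*1e3;a=np.radians(y);out.append([d[0]*np.cos(a)+d[1]*np.sin(a),d[0]*np.sin(a)-d[1]*np.cos(a),-d[2],roll]);y-=roll
        p=q
    for i in range(0,len(out),5):print(np.round(out[i:i+5]).astype(int).tolist())
    print("end yaw",y)
E
python3 s.py; python3 -c "
from path import path
path([(.46,-.06,.25),(.37,-.25,.26),(.1,-.45,.26),(-.2,-.42,.26)],5)"
```

```text
{'force': [0.0829, 0.1174, 0.0047], 'wrist_torque': [0.1297, -0.1597, 0.0148], 'width': 0.0332, 'grasp_force': 0.0, 'tool_pos': [0.5136, -0.016, 0.1245], 'tcp_rot': [179.9129, -0.2585, -170.8487], 'joint_pos': [-9.1587, 27.6171, 111.1031, 0.0022, 41.5526, -108.3114]}
[[20, -12, -42, 5], [19, -13, -42, 5], [18, -15, -42, 5], [14, -40, -2, 5], [11, -41, -2, 5]]
[[7, -41, -2, 5], [3, -42, -2, 5], [0, -42, -2, 5], [16, -39, 0, 5], [13, -40, 0, 5]]
[[9, -41, 0, 5], [6, -42, 0, 5], [2, -42, 0, 5], [-2, -42, 0, 5], [-5, -42, 0, 5]]
[[-9, -41, 0, 5], [18, -39, 0, 5], [15, -41, 0, 5], [11, -42, 0, 5], [7, -42, 0, 5]]
[[4, -43, 0, 5], [0, -43, 0, 5], [-4, -43, 0, 5]]
end yaw -285.8486857954697
```

Emit:
move_arm(motion=[[[20,-12,-42,5],[19,-13,-42,5],[18,-15,-42,5],[14,-40,-2,5],[11,-41,-2,5]]])

```text
clock: 16.45
tool_pos: [0.4235, -0.1376, 0.2572]
tcp_rot: [-180.0, 0.2, 164.0]
force: [0.1, 0.9, -0.1]
width: 0.0329
grasp_force: 0.0
```

Emit:
move_arm(motion=[[[7,-41,-2,5],[3,-42,-2,5],[0,-42,-2,5],[16,-39,0,5],[13,-40,0,5]]])

```text
clock: 16.95
tool_pos: [0.3011, -0.3015, 0.2617]
tcp_rot: [180.0, 0.0, 139.0]
force: [-0.1, -0.4, 0.1]
width: 0.033
grasp_force: 0.0
```

Emit:
move_arm(motion=[[[9,-41,0,5],[6,-42,0,5],[2,-42,0,5],[-2,-42,0,5],[-5,-42,0,5]]])

```text
clock: 17.45
tool_pos: [0.1312, -0.4263, 0.2619]
tcp_rot: [180.0, 0.0, 113.9]
force: [0.6, -0.0, 0.3]
width: 0.0333
grasp_force: 0.0
```

Emit:
move_arm(motion=[[[-9,-41,0,5],[18,-39,0,5],[15,-41,0,5],[11,-42,0,5],[7,-42,0,5]]])

```text
clock: 17.95
tool_pos: [-0.0744, -0.4333, 0.2619]
tcp_rot: [180.0, 0.0, 89.0]
force: [0.0, -0.3, 0.0]
width: 0.0333
grasp_force: 0.0
```

```bash
python3 s.py; python3 - <<'E'
from rig import read_camera
from h import *
a=[read_camera("scene") for _ in range(4)]
s=a[0]; s["img"]=np.mean([k["img"] for k in a],0).astype(np.uint8); t=read_camera("top")
pickle.dump(s,open("s4.pkl","wb"));pickle.dump(t,open("t4.pkl","wb"))
im=s["img"].astype(int); sub=im[270:310,235:290]; print((sub[...,0]-np.maximum(sub[...,1],sub[...,2])).max(1).tolist())
print(sub[15:30:3,::4].tolist())
E
```

```text
{'force': [0.0398, -0.3311, 0.0288], 'wrist_torque': [-0.0279, -0.1524, 0.0241], 'width': 0.0333, 'grasp_force': 0.0, 'tool_pos': [-0.0744, -0.4333, 0.2619], 'tcp_rot': [179.9965, 0.0278, 88.9544], 'joint_pos': [-108.3673, 10.8378, 111.5085, 0.0138, 57.6283, -107.3291]}
[37, 24, 24, 23, 23, 23, 23, 22, 20, 21, 37, 53, 61, 54, 38, 27, 26, 26, 26, 62, 89, 100, 102, 78, 46, 24, 7, 2, 2, 1, 3, 11, 19, 23, 24, 23, 23, 24, 25, 24]
[[[94, 67, 56], [198, 204, 206], [197, 203, 205], [199, 206, 208], [123, 125, 127], [110, 110, 112], [87, 86, 86], [96, 97, 97], [100, 101, 101], [141, 151, 157], [145, 155, 162], [145, 155, 162], [143, 151, 157], [163, 146, 121]], [[88, 62, 52], [200, 207, 208], [198, 205, 206], [174, 180, 181], [105, 108, 110], [90, 90, 91], [118, 125, 130], [135, 129, 134], [97, 97, 97], [117, 110, 112], [142, 152, 159], [144, 153, 161], [145, 156, 162], [149, 152, 151]], [[87, 60, 50], [190, 196, 197], [197, 203, 205], [173, 178, 180], [79, 79, 79], [112, 118, 122], [142, 152, 159], [171, 71, 67], [146, 68, 65], [107, 71, 70], [143, 153, 160], [143, 153, 161], [143, 154, 161], [114, 121, 125]], [[103, 89, 83], [183, 188, 190], [174, 179, 181], [117, 119, 120], [65, 63, 62], [63, 61, 60], [63, 62, 61], [127, 90, 92], [100, 64, 60], [119, 118, 122], [145, 155, 162], [144, 154, 161], [143, 153, 160], [91, 93, 95]], [[174, 179, 181], [127, 130, 131], [91, 92, 92], [85, 84, 85], [93, 96, 98], [77, 78, 80], [125, 133, 138], [122, 129, 133], [97, 98, 98], [72, 71, 70], [126, 133, 138], [144, 154, 161], [144, 153, 160], [138, 148, 154]]]
```

```bash
python3 - <<'E'
from h import *
s=pickle.load(open("s4.pkl","rb"));t=pickle.load(open("t4.pkl","rb"))
crop(s,238,264,288,314,11.6,"pics/h1.png",5);crop(t,240,205,320,295,3.4,"pics/h2.png",10)
a=cv2.imread("pics/h1.png");b=cv2.imread("pics/h2.png")[:, :220];a=a[:580,:580]
o=np.zeros((580,800,3),np.uint8);o[:,:580]=a;o[:b.shape[0],580:580+b.shape[1]]=b;cv2.imwrite("pics/h.png",o)
st=np.load("st.npy");C,S=np.cos(st[2]),np.sin(st[2])
W=lambda x,y,z:(st[0]+C*x-S*y,st[1]+S*x+C*y,z)
for y in(-.107,-.112,-.119):
  for z in(.030,.035,.040,.064): p=proj(s,W(-.086,y,z))[0]; print(y,z,p.round(2),"crop",((p-[237.5,263.5])*11.6).round())
E
```

```text
-0.107 0.03 [261.52 295.68] crop [279. 373.]
-0.107 0.035 [261.43 293.78] crop [278. 351.]
-0.107 0.04 [261.33 291.87] crop [276. 329.]
-0.107 0.064 [260.88 282.57] crop [271. 221.]
-0.112 0.03 [263.56 294.92] crop [302. 364.]
-0.112 0.035 [263.47 293.02] crop [301. 342.]
-0.112 0.04 [263.38 291.11] crop [300. 320.]
-0.112 0.064 [262.95 281.82] crop [295. 212.]
-0.119 0.03 [266.41 293.85] crop [335. 352.]
-0.119 0.035 [266.32 291.95] crop [334. 330.]
-0.119 0.04 [266.24 290.04] crop [333. 308.]
-0.119 0.064 [265.84 280.77] crop [329. 200.]
```

View pics/h.png

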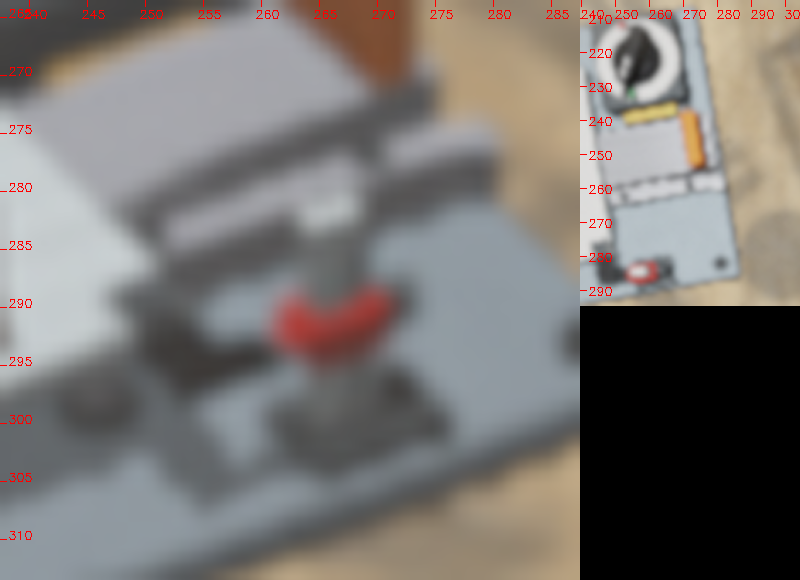

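The picture shows the wedge lying in the guide, tab at top-view (270,246). The red collar on the post spans crop (272-395, 285-365) and the pointer tip ends near (270,350). I can't view more pictures, so I'll fit the heights numerically.

```bash
python3 - <<'E'
from h import *
s=pickle.load(open("s4.pkl","rb"));im=s["img"].astype(int)
g=im.mean(2).astype(int);r=im[...,0]-im[...,1:].max(2)
print("gray; cols",list(range(246,274)))
for v in range(278,312):print(v,' '.join('%3d'%x for x in g[v,246:274]))
print("red cols 258..275")
for v in range(284,300):print(v,' '.join('%3d'%x for x in r[v,258:276]))
st=np.load("st.npy");C,S=np.cos(st[2]),np.sin(st[2])
W=lambda x,y,z:(st[0]+C*x-S*y,st[1]+S*x+C*y,z)
for P in((-.1,-.119,.012),(-.1,-.119,0),(-.1,-.185,.012),(-.1,-.185,0),(-.07,-.1,.034),(-.07,-.1,.041),(-.0235,-.1,.026),(-.0235,-.185,.026),(-.0235,-.185,.012),(.0,-.185,.012)):print(P,proj(s,W(*P))[0].round(2))
E
```

```text
gray; cols [246, 247, 248, 249, 250, 251, 252, 253, 254, 255, 256, 257, 258, 259, 260, 261, 262, 263, 264, 265, 266, 267, 268, 269, 270, 271, 272, 273]
278 167 167 167 167 166 163 155 143 131 119 107  99  96  97  97 100 109 124 131 140 152 153 138 120 113 120 127 123
279 167 167 166 163 156 147 135 122 111 102  96  95 100 110 122 131 140 153 158 160 163 161 148 129 114 104 101  95
280 170 164 157 149 136 122 112 106 104 103 104 111 123 137 152 157 160 165 165 162 165 166 148 119 100  90  87  85
281 177 158 141 128 114 103 103 106 113 123 132 140 149 157 161 159 155 159 169 172 176 179 157 118  91  85  86  87
282 185 161 135 115 101 100 115 131 140 149 156 157 157 154 147 136 129 144 171 182 180 173 149 112  91  90  95  98
283 195 180 154 123  98 101 129 151 158 160 156 148 139 128 115 105 101 120 151 159 148 135 119 101  99 110 119 123
284 202 197 181 151 117 107 130 149 150 143 132 119 108  98  92  87  88 100 118 121 113 106 101 103 118 135 144 146
285 204 204 198 181 150 125 122 127 121 110 102  93  88  86  86  86  89  96 104 106 104 100  98 108 132 149 154 153
286 204 204 202 192 
[... 3905 characters left out ...]
  -4  -8 -13 -15 -16
296  -4  -7 -10 -12 -14 -11  -1   7   6   3   1  -1  -1   0  -1  -7 -13 -15
297 -12 -13 -14 -13 -13 -11  -5  -1  -1  -1  -1  -1   0   1   2  -2  -8 -12
298 -16 -16 -15 -12  -9  -7  -3  -2  -2  -1   0   0   1   1   1   0  -4  -9
299 -17 -17 -12  -7  -4  -3  -2  -1  -1   0   0   0   0   0   0   0  -1  -5
(-0.1, -0.119, 0.012) [270.03 303.92]
(-0.1, -0.119, 0) [270.21 308.39]
(-0.1, -0.185, 0.012) [296.09 293.85]
(-0.1, -0.185, 0) [296.14 298.27]
(-0.07, -0.1, 0.034) [254.85 291.51]
(-0.07, -0.1, 0.041) [254.7  288.84]
(-0.0235, -0.1, 0.026) [244.62 284.02]
(-0.0235, -0.185, 0.026) [277.75 272.11]
(-0.0235, -0.185, 0.012) [277.9  277.21]
(0.0, -0.185, 0.012) [272.61 272.35]
```

```bash
python3 - <<'E'
from h import *
s=pickle.load(open("s4.pkl","rb"));im=s["img"].astype(int)
st=np.load("st.npy");C,S=np.cos(st[2]),np.sin(st[2])
# tab at tool (.5145,-.0157), wedge yaw 9.2, lateral +.0057
yw=np.radians(9.2);t=np.array([.5145,-.0157])
def tab(x,y,z):return (t[0]+np.cos(yw)*(x+.0057)-np.sin(yw)*y,t[1]+np.sin(yw)*(x+.0057)+np.cos(yw)*y,z)
P=proj(s,[tab(x,y,z) for x in(-.02,.02) for y in(-.006,.006) for z in(.034,.069)]);h=cv2.convexHull(P.astype(np.float32))[:,0]
print("hull",h.round(1).tolist())
m=((im[...,0]>120)&(im[...,0]-im[...,2]>70)&(im[...,1]-im[...,2]>15)).astype(np.uint8)
n,l,stt,ce=cv2.connectedComponentsWithStats(m[220:300,230:310])
for i in range(1,n):
    if stt[i,4]>15:print(stt[i]+[230,220,0,0,0],ce[i]+[230,220])
M=cv2.moments(h);print("pred centroid",M["m10"]/M["m00"],M["m01"]/M["m00"],"area",M["m00"])
# held wedge thin end at s3
s3=pickle.load(open("s3.pkl","rb"));T=np.array([.4413,-.3668]);y3=np.radians(6.9)
for x in(.02,-.02):
    X=x+.0055;p=(T[0]+np.cos(y3)*X-np.sin(y3)*.15,T[1]+np.sin(y3)*X+np.cos(y3)*.15,.0512);print("thin",proj(s3,p))
def Wp(x,y,z):return (st[0]+C*x-S*y,st[1]+S*x+C*y,z)
# knob top, cap
t4=pickle.load(open("t4.pkl","rb"));print("mark top",proj(t4,[Wp(-.086,-.119,.064),Wp(-.086,-.119,.038)]))
for f in(im,): 
    d=m[255:290,255:300]
    for r in range(262,282):print(r,''.join('#' if q else '.' for q in m[r,255:300]))
E
```

```text
hull [[273.8999938964844, 269.6000061035156], [269.29998779296875, 271.29998779296875], [260.3999938964844, 263.1000061035156], [259.79998779296875, 250.10000610351562], [264.3999938964844, 248.60000610351562], [273.3999938964844, 256.5]]
[261 250  13  19  96] [267.34375    256.47916667]
[230 275   6  11  41] [231.75609756 280.53658537]
pred centroid 266.87779784022473 259.87738658392163 area 224.88823931710795
thin [[360.03683471 256.02221657]]
thin [[370.41028532 264.25162542]]
mark top [[257.00094096 284.91066392]
 [258.66063916 285.31687814]]
262 ..............##.............................
263 ..............#..............................
264 .............###.............................
265 ..............##.............................
266 ..............##.............................
267 ...............#.............................
268 ...............##............................
269 .............................................
270 .............................................
271 .............................................
272 .............................................
273 .............................................
274 .............................................
275 .............................................
276 .............................................
277 .............................................
278 .............................................
279 .............................................
280 .............................................
281 .............................................
```

```bash
python3 s.py; python3 -c "
from path import path
path([(.1,-.45,.26),(.37,-.25,.26),(.46,-.06,.25),(.5145,-.0157,.13)],-5)"; python3 - <<'E'
from h import *
s=pickle.load(open("s4.pkl","rb"));im=s["img"].astype(float)
m=(im[...,0]/im[...,2]>1.25)
for r in range(244,276):print(r,''.join('#' if q else '.' for q in m[r,252:284]))
E
```

```text
{'force': [-0.0898, -0.0589, -0.282], 'wrist_torque': [0.0, -0.0933, -0.0262], 'width': 0.033, 'grasp_force': 0.0, 'tool_pos': [-0.0724, -0.4337, 0.2617], 'tcp_rot': [179.9817, 0.0056, 89.1682], 'joint_pos': [-108.114, 10.8671, 111.4974, 0.0226, 57.6355, -107.2943]}
[[-3, 43, 0, -5], [-7, 43, 0, -5], [-11, 42, 0, -5], [-15, 41, 0, -5], [13, 40, 0, -5]]
[[9, 41, 0, -5], [5, 42, 0, -5], [2, 42, 0, -5], [-2, 42, 0, -5], [-6, 42, 0, -5]]
[[-9, 41, 0, -5], [-13, 40, 0, -5], [4, 42, 2, -5], [0, 42, 2, -5], [-3, 42, 2, -5]]
[[-7, 41, 2, -5], [-11, 41, 2, -5], [-17, 17, 40, -5], [-18, 15, 40, -5], [-19, 13, 40, -5]]
end yaw 189.1681918500384
244 ................................
245 ................................
246 .............................###
247 .........................#######
248 .....................###########
249 ................################
250 ..........######################
251 ........########################
252 ....############################
253 ....############################
254 ....############################
255 .....###########################
256 ......#########################.
257 .......########################.
258 .......#########################
259 .......#########################
260 .......#########################
261 .......#########################
262 ........########################
263 .........#######################
264 ..#........#####################
265 ####........####################
266 ##...........###################
267 ..............##################
268 ...............#################
269 ................######..########
270 .................####...########
271 ..................###...########
272 ........................########
273 ........................########
274 .............................###
275 .............................###
```

Emit:
move_arm(motion=[[[-3,43,0,-5],[-7,43,0,-5],[-11,42,0,-5],[-15,41,0,-5],[13,40,0,-5]]])

```text
clock: 18.7
tool_pos: [0.1375, -0.4255, 0.2616]
tcp_rot: [180.0, 0.1, 114.6]
force: [-0.3, -0.1, -1.1]
width: 0.0335
grasp_force: 0.0
```

Emit:
move_arm(motion=[[[9,41,0,-5],[5,42,0,-5],[2,42,0,-5],[-2,42,0,-5],[-6,42,0,-5]]])

```text
clock: 19.2
tool_pos: [0.3057, -0.2971, 0.2618]
tcp_rot: [180.0, 0.0, 139.6]
force: [0.5, -0.9, -1.0]
width: 0.0331
grasp_force: 0.0
```

Emit:
move_arm(motion=[[[-9,41,0,-5],[-13,40,0,-5],[4,42,2,-5],[0,42,2,-5],[-3,42,2,-5]]])

```text
clock: 19.7
tool_pos: [0.4262, -0.1323, 0.2556]
tcp_rot: [180.0, 0.0, 164.6]
force: [0.4, -0.1, 0.0]
width: 0.0336
grasp_force: 0.0
```

Emit:
move_arm(motion=[[[-7,41,2,-5],[-11,41,2,-5],[-17,17,40,-5],[-18,15,40,-5],[-19,13,40,-5]]])

```text
clock: 20.2
tool_pos: [0.5172, -0.0126, 0.1305]
tcp_rot: [-180.0, 0.1, -170.4]
force: [0.8, -1.2, 0.2]
width: 0.0331
grasp_force: 0.0
```

Emit:
move_arm(motion=[[[0,0,0,0]]])

```text
clock: 20.3
tool_pos: [0.516, -0.0122, 0.1271]
tcp_rot: [179.9, -0.4, -170.4]
force: [-0.7, -0.4, 0.1]
width: 0.0333
grasp_force: 0.0
```

```bash
python3 s.py; python3 go.py .5145 -.0157 .0655
```

```text
{'force': [-0.7311, -0.4486, 0.1074], 'wrist_torque': [0.1248, -0.1296, -0.0221], 'width': 0.0333, 'grasp_force': 0.0, 'tool_pos': [0.516, -0.0122, 0.1271], 'tcp_rot': [179.8602, -0.387, -170.4328], 'joint_pos': [-8.6984, 27.5738, 110.5799, 0.0171, 42.2576, -108.2778]}
tool mm [ 2.  -3.2 61.6] yaw -170.43278613236407
```

Descend, grip, then push about 11 mm.

Emit:
move_arm(motion=[[[2,-3,20,0.4],[0,0,25,0],[0,0,16,0],[0,0,0,0]]])

```text
clock: 20.7
tool_pos: [0.5143, -0.0179, 0.0702]
tcp_rot: [180.0, -0.1, -171.2]
force: [0.1, -0.3, -0.4]
width: 0.0334
grasp_force: 0.0
```

Emit:
move_arm(motion=[[[0,0,0,0],[0,0,0,0],[0,0,0,0],[0,0,0,0]]], fingers=-1)

```text
clock: 21.1
tool_pos: [0.5153, -0.0184, 0.0717]
tcp_rot: [-180.0, 0.1, -171.2]
force: [-0.6, 4.3, 8.5]
width: 0.0119
grasp_force: 30.0
```

```bash
python3 s.py
```

```text
{'force': [-0.5537, 4.3466, 8.5306], 'wrist_torque': [0.9332, 0.1197, 0.0769], 'width': 0.0119, 'grasp_force': 30.0007, 'tool_pos': [0.5153, -0.0184, 0.0717], 'tcp_rot': [-179.9917, 0.0757, -171.2335], 'joint_pos': [-9.3994, 32.6075, 113.2765, 0.0281, 34.0416, -108.1892]}
```

Emit:
move_arm(motion=[[[0,3,0,0],[0,3,0,0],[0,3,0,0],[0,2,0,0],[0,0,0,0]]])

```text
clock: 21.6
tool_pos: [0.5144, -0.0084, 0.0717]
tcp_rot: [-179.9, 0.2, -171.2]
force: [1.9, -4.1, 4.9]
width: 0.0116
grasp_force: 30.0
```

```bash
python3 s.py
```

```text
{'force': [1.8656, -4.1279, 4.9216], 'wrist_torque': [-0.6297, -0.2495, -0.0189], 'width': 0.0116, 'grasp_force': 30.0056, 'tool_pos': [0.5144, -0.0084, 0.0717], 'tcp_rot': [-179.9117, 0.1639, -171.2289], 'joint_pos': [-8.2811, 32.5239, 113.4993, -0.0653, 33.7942, -106.9979]}
```

Emit:
move_arm(motion=[[[0,2,0,0],[0,2,0,0],[0,0,0,0]]])

```text
clock: 21.9
tool_pos: [0.5138, -0.0046, 0.0717]
tcp_rot: [-179.9, 0.2, -171.2]
force: [1.7, -4.9, 5.0]
width: 0.0118
grasp_force: 30.0
```

```bash
python3 s.py
```

```text
{'force': [1.6667, -4.8828, 4.9871], 'wrist_torque': [-0.7349, -0.32, -0.0776], 'width': 0.0118, 'grasp_force': 30.0067, 'tool_pos': [0.5138, -0.0046, 0.0717], 'tcp_rot': [-179.9081, 0.1666, -171.2283], 'joint_pos': [-7.8565, 32.4893, 113.59, -0.0728, 33.7347, -106.5676]}
```

Emit:
move_arm(motion=[[[0,0,0,0],[0,0,0,0],[0,0,0,0],[0,0,-20,0],[0,0,-38,0]]], fingers=-0.3)

```text
clock: 22.4
tool_pos: [0.5116, -0.0038, 0.1274]
tcp_rot: [179.9, -0.3, -171.2]
force: [1.1, -0.2, 0.5]
width: 0.0331
grasp_force: 0.0
```

```bash
python3 s.py;  python3 -c "
from path import path
path([(.46,-.06,.25),(.37,-.25,.26),(.1,-.45,.26),(-.08,-.43,.26)],5)"
```

```text
{'force': [1.0736, -0.2056, 0.4516], 'wrist_torque': [0.1035, -0.1024, -0.0612], 'width': 0.0331, 'grasp_force': 0.0, 'tool_pos': [0.5116, -0.0038, 0.1274], 'tcp_rot': [179.9213, -0.2739, -171.2327], 'joint_pos': [-7.8194, 27.2181, 111.2522, -0.0041, 41.8147, -106.5835]}
[[15, -12, -31, 5], [14, -13, -31, 5], [13, -14, -31, 5], [11, -15, -31, 5], [10, -41, -2, 5]]
[[7, -42, -2, 5], [3, -42, -2, 5], [-1, -42, -2, 5], [-4, -42, -2, 5], [12, -40, 0, 5]]
[[9, -41, 0, 5], [5, -42, 0, 5], [2, -42, 0, 5], [-2, -42, 0, 5], [-6, -42, 0, 5]]
[[-9, -41, 0, 5], [-13, -40, 0, 5], [16, -43, 0, 5], [12, -44, 0, 5], [8, -45, 0, 5]]
[[4, -45, 0, 5]]
end yaw -276.2326588064469
```

Emit:
move_arm(motion=[[[15,-12,-31,5],[14,-13,-31,5],[13,-14,-31,5],[11,-15,-31,5],[10,-41,-2,5]]])

```text
clock: 22.9
tool_pos: [0.4436, -0.0973, 0.2579]
tcp_rot: [-180.0, 0.3, 163.7]
force: [0.7, -0.4, -1.2]
width: 0.033
grasp_force: 0.0
```

Emit:
move_arm(motion=[[[7,-42,-2,5],[3,-42,-2,5],[-1,-42,-2,5],[-4,-42,-2,5],[12,-40,0,5]]])

```text
clock: 23.4
tool_pos: [0.3369, -0.2775, 0.2628]
tcp_rot: [-180.0, 0.1, 138.6]
force: [0.4, -1.4, -0.7]
width: 0.0332
grasp_force: 0.0
```

Emit:
move_arm(motion=[[[9,-41,0,5],[5,-42,0,5],[2,-42,0,5],[-2,-42,0,5],[-6,-42,0,5]]])

```text
clock: 23.9
tool_pos: [0.1663, -0.4015, 0.2627]
tcp_rot: [180.0, 0.0, 113.6]
force: [0.7, -0.3, 0.5]
width: 0.0332
grasp_force: 0.0
```

Emit:
move_arm(motion=[[[-9,-41,0,5],[-13,-40,0,5],[16,-43,0,5],[12,-44,0,5],[8,-45,0,5]]])

```text
clock: 24.4
tool_pos: [-0.0376, -0.4348, 0.2625]
tcp_rot: [180.0, -0.0, 88.6]
force: [0.1, -1.2, -0.1]
width: 0.0335
grasp_force: 0.0
```

```bash
python3 s.py; python3 - <<'E'
from rig import read_camera
from h import *
a=[read_camera("scene") for _ in range(4)]
s=a[0]; s["img"]=np.mean([k["img"] for k in a],0); pickle.dump(s,open("s5.pkl","wb"))
o=pickle.load(open("s4.pkl","rb"))["img"].astype(int);g0=o.mean(2).astype(int);im=s["img"];g=im.mean(2).astype(int)
r=(im[...,0]-im[...,1:].max(2)).astype(int)
print("gray new 246..266 | diff")
for v in range(282,302):print(v,' '.join('%3d'%x for x in g[v,246:267]),'|',' '.join('%3d'%x for x in (g-g0)[v,246:267]))
# shift of bed/nest: red-orange nest texture phase corr
for n,(v0,v1,u0,u1) in dict(bed=(255,300,205,250),ctl=(230,262,60,120)).items():
    print(n,cv2.phaseCorrelate(g0[v0:v1,u0:u1].astype(np.float64),im.mean(2)[v0:v1,u0:u1]))
print("red")
for v in range(287,297):print(v,' '.join('%3d'%x for x in r[v,258:276]))
E
```

```text
{'force': [0.1424, -1.1982, -0.1117], 'wrist_torque': [-0.0322, -0.0654, -0.0369], 'width': 0.0335, 'grasp_force': 0.0, 'tool_pos': [-0.0376, -0.4348, 0.2625], 'tcp_rot': [179.9906, -0.0159, 88.5866], 'joint_pos': [-103.629, 10.5298, 111.7993, 0.0069, 57.6884, -102.2193]}
gray new 246..266 | diff
282 187 163 131 104  90  95 114 130 140 149 156 157 157 154 147 136 129 144 171 182 179 |   2   2  -4 -11 -11  -5  -1  -1   0   0   0   0   0   0   0   0   0   0   0   0  -1
283 198 186 161 129 101 101 129 151 158 159 156 148 139 128 115 104 100 120 151 159 147 |   3   6   7   6   3   0   0   0   0  -1   0   0   0   0   0  -1  -1   0   0   0  -1
284 203 200 188 162 129 113 131 149 149 143 133 119 107  98  91  86  88 100 118 121 113 |   1   3   7  11  12   6   1   0  -1   0   1   0  -1   0  -1  -1   0   0   0   0   0
285 204 203 199 183 155 129 124 128 121 110 101  93  88  86  86  86  88  96 104 105 104 |   0  -1   1   2   5   4   2   1   0   0  -1   0   0   0   0   0  -1   0   0  -1   0
286 202 198 191 178 157 130 112 103  95  89  87  86  86  86  88  94 100 106 108 106 104 |  -2  -6 -11 -14 
[... 2879 characters left out ...]
 -13 -14 -15 -17
288 -10 -11 -13 -12  -6   1   1  -1  -2   0   8  21  17   5  -5 -11 -15 -16
289 -15 -17 -14  -4  17  31  23   7   5  15  37  61  61  36   7  -7 -14 -17
290 -17 -17 -12  12  51  74  59  35  33  50  72  89  83  51  13  -7 -14 -16
291 -14 -13  -2  33  79 100  91  74  69  78  85  84  69  36   4 -11 -15 -17
292  -9  -6   9  50  91 105 100  90  81  74  68  59  43  17  -4 -14 -17 -17
293   0   1  11  39  69  81  79  71  63  53  47  38  24   5  -9 -16 -17 -17
294   2   1   0   5  17  32  43  46  42  36  29  20   9  -2 -11 -15 -17 -16
295  -1  -4  -7 -11 -10  -1  13  24  23  17  11   5   0  -4  -8 -12 -15 -16
296  -8 -11 -12 -15 -15 -11  -1   7   6   3   2   0  -1  -1  -2  -7 -12 -15
```

```bash
python3 -c "
from path import path
path([(.1,-.45,.26),(.37,-.25,.26),(.46,-.06,.25),(.513,-.0046,.13)],-5)"
```

```text
[[-4, 46, 1, -5], [-8, 45, 1, -5], [-12, 44, 1, -5], [16, 39, 0, -5], [13, 40, 0, -5]]
[[9, 41, 0, -5], [6, 42, 0, -5], [2, 42, 0, -5], [-2, 42, 0, -5], [-5, 42, 0, -5]]
[[-9, 41, 0, -5], [8, 41, 2, -5], [4, 42, 2, -5], [1, 42, 2, -5], [-3, 42, 2, -5]]
[[-7, 42, 2, -5], [-14, 22, 40, -5], [-16, 20, 40, -5], [-17, 19, 40, -5]]
end yaw 183.64717489856002
```

Emit:
move_arm(motion=[[[-4,46,1,-5],[-8,45,1,-5],[-12,44,1,-5],[16,39,0,-5],[13,40,0,-5]]])

```text
clock: 25.1
tool_pos: [0.1712, -0.3992, 0.2593]
tcp_rot: [180.0, -0.0, 114.2]
force: [0.6, -0.3, -0.9]
width: 0.0332
grasp_force: 0.0
```

Emit:
move_arm(motion=[[[9,41,0,-5],[6,42,0,-5],[2,42,0,-5],[-2,42,0,-5],[-5,42,0,-5]]])

```text
clock: 25.6
tool_pos: [0.3399, -0.2726, 0.2598]
tcp_rot: [180.0, 0.0, 139.2]
force: [0.2, -0.1, 0.1]
width: 0.033
grasp_force: 0.0
```

Emit:
move_arm(motion=[[[-9,41,0,-5],[8,41,2,-5],[4,42,2,-5],[1,42,2,-5],[-3,42,2,-5]]])

```text
clock: 26.1
tool_pos: [0.4442, -0.095, 0.2516]
tcp_rot: [180.0, 0.0, 164.1]
force: [-0.2, -0.4, -0.3]
width: 0.0333
grasp_force: 0.0
```

Emit:
move_arm(motion=[[[-7,42,2,-5],[-14,22,40,-5],[-16,20,40,-5],[-17,19,40,-5],[0,0,0,-5.5]]])

```text
clock: 26.6
tool_pos: [0.5148, -0.0005, 0.1247]
tcp_rot: [179.9, -0.4, -170.2]
force: [0.0, -0.6, 0.7]
width: 0.0335
grasp_force: 0.0
```

Emit:
move_arm(motion=[[[0,0,0,0],[0,0,0,0]]])

```text
clock: 26.8
tool_pos: [0.5154, -0.0033, 0.13]
tcp_rot: [-180.0, 0.0, -170.8]
force: [-0.2, 0.1, -0.3]
width: 0.0333
grasp_force: 0.0
```

```bash
python3 s.py; python3 go.py .5135 -.0046 .0690
```

```text
{'force': [-0.1979, 0.1167, -0.3297], 'wrist_torque': [0.0959, -0.0897, -0.0048], 'width': 0.0333, 'grasp_force': 0.0, 'tool_pos': [0.5154, -0.0033, 0.13], 'tcp_rot': [-179.9911, 0.0249, -170.781], 'joint_pos': [-7.7089, 27.1482, 110.7885, -0.0018, 42.0368, -106.9265]}
tool mm [ 2.1 -1.  61. ] yaw -170.78101010677292
```

Emit:
move_arm(motion=[[[2,-1,20,0],[0,0,25,0],[0,0,16,0],[0,0,0,0]]])

```text
clock: 27.2
tool_pos: [0.513, -0.0055, 0.0682]
tcp_rot: [180.0, -0.1, -170.9]
force: [0.1, -0.1, 0.3]
width: 0.0336
grasp_force: 0.0
```

Emit:
move_arm(motion=[[[0,0,0,0],[0,0,0,0],[0,0,0,0],[0,0,0,0]]], fingers=-1)

```text
clock: 27.6
tool_pos: [0.514, -0.0055, 0.0696]
tcp_rot: [-180.0, 0.1, -170.8]
force: [-1.3, 0.8, 8.0]
width: 0.0119
grasp_force: 30.0
```

```bash
python3 s.py
```

```text
{'force': [-1.3406, 0.7969, 7.9926], 'wrist_torque': [0.4589, 0.0612, -0.0774], 'width': 0.0119, 'grasp_force': 29.9991, 'tool_pos': [0.514, -0.0055, 0.0696], 'tcp_rot': [-179.9762, 0.0959, -170.7585], 'joint_pos': [-7.9843, 32.7238, 113.5904, 0.0102, 33.5872, -107.2342]}
```

Emit:
move_arm(motion=[[[0,2,0,0],[0,2,0,0],[0,1.5,0,0],[0,0,0,0]]])

```text
clock: 28.0
tool_pos: [0.5137, -0.0007, 0.0696]
tcp_rot: [-179.9, 0.2, -170.7]
force: [2.1, -4.1, 5.9]
width: 0.0121
grasp_force: 30.0
```

```bash
python3 s.py
```

```text
{'force': [2.124, -4.1499, 5.8901], 'wrist_torque': [-0.7334, -0.2495, -0.0837], 'width': 0.0121, 'grasp_force': 30.0025, 'tool_pos': [0.5137, -0.0007, 0.0696], 'tcp_rot': [-179.9125, 0.1551, -170.7296], 'joint_pos': [-7.4342, 32.6892, 113.6799, -0.0711, 33.4573, -106.6452]}
```

Emit:
move_arm(motion=[[[0,0,0,0],[0,0,0,0],[0,0,0,0],[0,0,-20,0],[0,0,-38,0]]], fingers=-0.3)

```text
clock: 28.5
tool_pos: [0.5115, 0.0001, 0.1254]
tcp_rot: [179.9, -0.3, -170.7]
force: [0.2, -0.2, -0.3]
width: 0.033
grasp_force: 0.0
```

Emit:
move_arm(motion=[[[0,0,-10,8.5],[0,0,0,8.5],[0,0,0,8],[0,0,0,0]]], fingers=0.05)

```text
clock: 28.9
tool_pos: [0.5125, -0.0, 0.1367]
tcp_rot: [-180.0, -0.0, 164.2]
force: [-0.0, -0.6, -1.0]
width: 0.0495
grasp_force: 0.0
```

```bash
python3 s.py; python3 go.py .5806 .0263 .0740
```

```text
{'force': [-0.0283, -0.6309, -1.03], 'wrist_torque': [0.0678, -0.1571, 0.0108], 'width': 0.0495, 'grasp_force': 0.0, 'tool_pos': [0.5125, -0.0, 0.1367], 'tcp_rot': [-179.9979, -0.0015, 164.1572], 'joint_pos': [-7.3875, 26.374, 110.8299, -0.0027, 42.7979, -81.5427]}
tool mm [-58.3  43.9  62.7] yaw 164.1571939967889
```

Emit:
move_arm(motion=[[[-29,22,0,0],[-29,22,0,0],[0,0,0,0.5],[0,0,25,0],[0,0,25,0]]])

```text
clock: 29.4
tool_pos: [0.5802, 0.0266, 0.0861]
tcp_rot: [180.0, 0.0, 164.0]
force: [0.4, 0.8, -0.3]
width: 0.0501
grasp_force: 0.0
```

Emit:
move_arm(motion=[[[0,0,12,0],[0,0,0,0]]])

```text
clock: 29.6
tool_pos: [0.5794, 0.0264, 0.0732]
tcp_rot: [-180.0, -0.2, 163.9]
force: [1.3, 0.0, 0.8]
width: 0.0494
grasp_force: 0.0
```

```bash
python3 s.py; python3 go.py .5808 .0262 .0745
```

```text
{'force': [1.2503, 0.0187, 0.7577], 'wrist_torque': [0.0736, -0.1257, 0.063], 'width': 0.0494, 'grasp_force': 0.0, 'tool_pos': [0.5794, 0.0264, 0.0732], 'tcp_rot': [-179.9561, -0.1791, 163.879], 'joint_pos': [-3.9095, 36.1317, 103.8788, -0.0077, 40.1739, -77.7827]}
tool mm [-1.4  0.2 -1.3] yaw 163.87903602366467
```

Emit:
move_arm(motion=[[[-0.5,0,0,0],[0,0,0,0],[0,0,0,0],[0,0,0,0],[0,0,0,0]]], fingers=-1)

```text
clock: 30.1
tool_pos: [0.581, 0.0263, 0.075]
tcp_rot: [180.0, 0.0, 163.8]
force: [-0.4, -0.2, -0.2]
width: 0.0154
grasp_force: 0.0
```

Emit:
move_arm(motion=[[[0,0,0,0],[0,0,0,0],[0,0,0,4],[0,0,0,6],[0,0,0,8]]])

```text
clock: 30.6
tool_pos: [0.5809, 0.0262, 0.0749]
tcp_rot: [-180.0, 0.0, 145.6]
force: [-2.5, -2.0, 4.6]
width: 0.0117
grasp_force: 30.0
```

```bash
python3 s.py
```

```text
{'force': [-2.5042, -2.035, 4.5752], 'wrist_torque': [-0.2534, 0.153, 0.1005], 'width': 0.0117, 'grasp_force': 29.9817, 'tool_pos': [0.5809, 0.0262, 0.0749], 'tcp_rot': [-179.9807, 0.0276, 145.5635], 'joint_pos': [-3.9157, 36.019, 103.7329, -0.0474, 40.2341, -59.4431]}
```

Emit:
move_arm(motion=[[[0,0,0,8],[0,0,0,8],[0,0,0,8],[0,0,0,8],[0,0,0,8]]])

```text
clock: 31.1
tool_pos: [0.5806, 0.0259, 0.0749]
tcp_rot: [-180.0, 0.0, 105.5]
force: [-3.7, -3.4, 5.9]
width: 0.0115
grasp_force: 30.0
```

Emit:
move_arm(motion=[[[0,0,0,8],[0,0,0,8],[0,0,0,8],[0,0,0,8],[0,0,0,8]]])

```text
clock: 31.6
tool_pos: [0.5801, 0.0259, 0.0749]
tcp_rot: [-179.9, 0.1, 65.5]
force: [-5.5, -4.0, 7.9]
width: 0.0118
grasp_force: 30.0
```

Emit:
move_arm(motion=[[[0,0,0,8],[0,0,0,6],[0,0,0,6]]])

```text
clock: 31.9
tool_pos: [0.5799, 0.026, 0.0749]
tcp_rot: [-179.9, 0.1, 45.6]
force: [-5.7, -1.8, 7.6]
width: 0.0118
grasp_force: 30.0
```

```bash
python3 s.py
```

```text
{'force': [-5.7416, -1.8282, 7.59], 'wrist_torque': [-0.5145, 1.0509, 0.2126], 'width': 0.0118, 'grasp_force': 29.994, 'tool_pos': [0.5799, 0.026, 0.0749], 'tcp_rot': [-179.9407, 0.1077, 45.5729], 'joint_pos': [-3.9283, 35.9972, 103.7923, -0.067, 40.3256, 40.55]}
```

Emit:
move_arm(motion=[[[0,0,0,3],[0,0,0,3],[0,0,0,2]]])

```text
clock: 32.2
tool_pos: [0.5799, 0.0261, 0.0749]
tcp_rot: [-179.9, 0.1, 37.7]
force: [-5.7, -2.6, 8.6]
width: 0.0117
grasp_force: 30.0
```

```bash
python3 s.py
```

```text
{'force': [-5.727, -2.5643, 8.6101], 'wrist_torque': [-0.4804, 1.1131, 0.1951], 'width': 0.0117, 'grasp_force': 29.9955, 'tool_pos': [0.5799, 0.0261, 0.0749], 'tcp_rot': [-179.9486, 0.1179, 37.709], 'joint_pos': [-3.9215, 35.9957, 103.7953, -0.0616, 40.3314, 48.4166]}
```

Emit:
move_arm(motion=[[[0,0,0,3],[0,0,0,2],[0,0,0,0]]])

```text
clock: 32.5
tool_pos: [0.5801, 0.0263, 0.0749]
tcp_rot: [-180.0, 0.1, 32.8]
force: [-5.0, -1.2, 7.9]
width: 0.0123
grasp_force: 30.8
```

```bash
python3 s.py
```

```text
{'force': [-5.0319, -1.1613, 7.8624], 'wrist_torque': [-0.1739, 0.7996, 0.7284], 'width': 0.0123, 'grasp_force': 30.8249, 'tool_pos': [0.5801, 0.0263, 0.0749], 'tcp_rot': [-179.9801, 0.1, 32.8205], 'joint_pos': [-3.9023, 36.0008, 103.7809, -0.0678, 40.3104, 53.329]}
```

Emit:
move_arm(motion=[[[0,0,0,3],[0,0,0,2],[0,0,0,0],[0,0,0,0]]])

```text
clock: 32.9
tool_pos: [0.5804, 0.0265, 0.0749]
tcp_rot: [180.0, 0.1, 27.9]
force: [-3.9, 0.8, 6.8]
width: 0.0137
grasp_force: 33.1
```

```bash
python3 s.py
```

```text
{'force': [-3.9021, 0.7552, 6.7725], 'wrist_torque': [0.2154, 0.5857, 0.8849], 'width': 0.0137, 'grasp_force': 33.1398, 'tool_pos': [0.5804, 0.0265, 0.0749], 'tcp_rot': [179.9945, 0.0591, 27.9105], 'joint_pos': [-3.8828, 36.0054, 103.764, -0.0554, 40.2779, 58.2489]}
```

Emit:
move_arm(motion=[[[0,0,0,-4],[0,0,0,-2],[0,0,0,0]]])

```text
clock: 33.2
tool_pos: [0.5805, 0.0266, 0.0749]
tcp_rot: [-180.0, 0.0, 33.9]
force: [-3.1, 1.1, 5.4]
width: 0.0121
grasp_force: 29.3
```

Emit:
move_arm(motion=[[[0,0,0,0],[0,0,0,0],[0,0,-20,0],[0,0,-40,0],[0,0,-45,0]]], fingers=0)

```text
clock: 33.7
tool_pos: [0.5803, 0.0263, 0.1797]
tcp_rot: [-179.9, 0.1, 33.8]
force: [0.2, -0.4, 0.2]
width: 0.045
grasp_force: 0.0
```

```bash
python3 s.py; python3 -c "
from path import path
path([(.45,-.06,.25),(.37,-.25,.26),(.1,-.45,.26),(-.04,-.435,.26)],0)"
```

```text
{'force': [0.1971, -0.4147, 0.2497], 'wrist_torque': [-0.013, -0.0331, 0.0344], 'width': 0.045, 'grasp_force': 0.0, 'tool_pos': [0.5803, 0.0263, 0.1797], 'tcp_rot': [-179.912, 0.1327, 33.7629], 'joint_pos': [-3.9187, 27.8993, 98.8954, -0.0143, 53.3642, 52.3271]}
[[-39, 0, -18, 0], [-39, 0, -18, 0], [-39, 0, -18, 0], [-39, 0, -18, 0], [-34, 23, -2, 0]]
[[-34, 23, -2, 0], [-34, 23, -2, 0], [-34, 23, -2, 0], [-34, 23, -2, 0], [-42, 2, 0, 0]]
[[-42, 2, 0, 0], [-42, 2, 0, 0], [-42, 2, 0, 0], [-42, 2, 0, 0], [-42, 2, 0, 0]]
[[-42, 2, 0, 0], [-42, 2, 0, 0], [-36, -30, 0, 0], [-36, -30, 0, 0], [-36, -30, 0, 0]]
end yaw 33.762852700130274
```

Emit:
move_arm(motion=[[[-39,0,-18,0],[-39,0,-18,0],[-39,0,-18,0],[-39,0,-18,0],[-34,23,-2,0]]])

```text
clock: 34.2
tool_pos: [0.434, -0.0982, 0.2555]
tcp_rot: [179.9, -0.1, 33.9]
force: [0.8, -0.5, -0.4]
width: 0.0474
grasp_force: 0.0
```

Emit:
move_arm(motion=[[[-34,23,-2,0],[-34,23,-2,0],[-34,23,-2,0],[-34,23,-2,0],[-42,2,0,0]]])

```text
clock: 34.7
tool_pos: [0.34, -0.278, 0.2618]
tcp_rot: [179.9, -0.0, 33.8]
force: [0.6, -0.8, -0.6]
width: 0.0475
grasp_force: 0.0
```

Emit:
move_arm(motion=[[[-42,2,0,0],[-42,2,0,0],[-42,2,0,0],[-42,2,0,0],[-42,2,0,0]]])

```text
clock: 35.2
tool_pos: [0.1694, -0.4013, 0.2617]
tcp_rot: [180.0, 0.0, 33.8]
force: [0.0, -0.2, -0.6]
width: 0.0474
grasp_force: 0.0
```

Emit:
move_arm(motion=[[[-42,2,0,0],[-42,2,0,0],[-36,-30,0,0],[-36,-30,0,0],[-36,-30,0,0]]])

```text
clock: 35.7
tool_pos: [-0.0382, -0.4353, 0.2615]
tcp_rot: [180.0, 0.0, 33.8]
force: [0.1, -2.2, -0.0]
width: 0.0477
grasp_force: 0.0
```

```bash
python3 s.py; python3 - <<'E'
from rig import read_camera
from h import *
a=[read_camera("scene") for _ in range(4)]
s=a[0]; s["img"]=np.mean([k["img"] for k in a],0); pickle.dump(s,open("s6.pkl","wb"));pickle.dump(read_camera("top"),open("t6.pkl","wb"))
G={k:pickle.load(open(k+".pkl","rb"))["img"].astype(float) for k in("s4","s5","s6")}
def cen(g,u):  # half-level edges of the dark pointer band at column u
    c=g[284:300,u];v=np.arange(284,300);i=int(np.argmin(c[7:13]))+7;L=105 if u<261 else 100
    j=i
    while c[j]<L and j>0:j-=1
    top=v[j]+(c[j]-L)/(c[j]-c[j+1]);j=i
    while c[j]<L and j<15:j+=1
    bot=v[j]-(c[j]-L)/(c[j]-c[j-1]);return round(top,2),round(bot,2),round((top+bot)/2,2)
for k,im in G.items():print(k,{u:cen(im.mean(2),u) for u in(257,258,259,260)})
g=G["s6"].mean(2).astype(int);r=(G["s6"][...,0]-G["s6"][...,1:].max(2)).astype(int)
for v in range(287,299):print(v,' '.join('%3d'%x for x in g[v,254:267]),'|',' '.join('%3d'%x for x in r[v,258:275]))
E
```

```text
{'force': [0.1241, -2.186, -0.0362], 'wrist_torque': [-0.0372, -0.0166, -0.0113], 'width': 0.0477, 'grasp_force': 0.0, 'tool_pos': [-0.0382, -0.4353, 0.2615], 'tcp_rot': [179.9991, 0.0038, 33.7812], 'joint_pos': [-103.6875, 10.6431, 111.8259, -0.0022, 57.5276, -47.4675]}
s4 {257: (np.float64(292.86), np.float64(296.93), np.float64(294.9)), 258: (np.float64(292.76), np.float64(296.52), np.float64(294.64)), 259: (np.float64(292.63), np.float64(296.19), np.float64(294.41)), 260: (np.float64(292.7), np.float64(295.87), np.float64(294.28))}
s5 {257: (np.float64(292.2), np.float64(296.29), np.float64(294.24)), 258: (np.float64(291.98), np.float64(295.88), np.float64(293.93)), 259: (np.float64(291.84), np.float64(295.55), np.float64(293.69)), 260: (np.float64(291.84), np.float64(295.3), np.float64(293.57))}
s6 {257: (np.float64(291.86), np.float64(295.96), np.float64(293.91)), 258: (np.float64(291.73), np.float64(295.55), np.float64(293.64)), 259: (np.float64(291.6), np.float64(295.22), np.float64(293.41)), 260: (np.float64(291.69), np.float64(294.87), np.float64(293.28))}
287  93  87  87  
[... 794 characters left out ...]
 |   0   1  11  39  66  79  78  72  63  54  47  38  24   4  -8 -15 -17
294  58  57  58  58  60  65  74  90 106 108  92  76  73 |   3   0  -2   2  13  28  42  46  42  36  29  20   8  -3 -11 -15 -17
295  59  60  64  73  85  97 109 122 132 128 108  88  83 |  -4  -7 -10 -13 -11  -3  12  24  23  17  11   6   0  -4  -8 -12 -15
296  71  78  90 106 120 131 138 144 146 138 118 100  96 | -11 -14 -15 -16 -16 -12  -2   7   7   3   1   0  -1   0  -2  -7 -12
297  96 110 125 137 146 150 148 143 137 129 115 103 101 | -16 -16 -16 -15 -14 -11  -5   0  -1  -1  -1   0   0   1   1  -2  -7
298 116 135 147 152 154 152 142 127 117 110 104 103 101 | -16 -16 -14 -12  -9  -6  -3  -1   0   0   0   0   0   0   1   0  -4
```

```bash
python3 -c "
from rig import sign_off;print(sign_off())"
```

```text
the job is handed in; nothing more can be done
None
```

I opened the lock, slid the wedge under the bed, locked it at the stop and handed the job in at about 36 s. My camera and arm-position estimates put the pointer about 1 mm low to 0.5 mm high of the red mark (limit 2 mm), and no verdict came back.

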